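# Load a test cuvette into the photometer

### The job

Take the capped test cuvette out of the rack and push it straight down into the well of the photometer, gently, until the sprung ball clicks into its notch and it stands on the stop, without ever forcing it down hard. Then shut the light cover over it. Leave the two plain cuvettes standing in the rack.

Things in the scene. Friction and masses are not known exactly. Their poses are not given: they have to be found in the camera images.
- cuvette: Test cuvette, 22 g: clear square body 16 x 16 x 62 mm with an off-white ribbed cap on top, 20 (x) x 18 (y) x 16 mm; 78 mm high in all. Origin: centre of its foot, z up. Its -x face, towards the robot, has a notch 3 mm deep from 17 to 23 mm above the foot and a chamfered foot. In the rack its foot is 6 mm above the worktop.
- cap_top (a point): Centre of the top of the test cuvette's cap, 78 mm above its foot. Grip the cap across the cuvette's y (18 mm), about 11 mm below this point, so that the fingertips stay clear of the photometer's deck when the cuvette is home.
- rack: Fixed light grey rack 134 (x) x 46 (y) x 34 mm high with three square pockets in a row along its x, 44 mm apart, the middle one at its centre; pockets 18 mm wide, 28 mm deep. Origin: centre of its underside. The capped test cuvette may stand in any of the three.
- blank_a: A plain open-topped clear cuvette without cap, 16 x 16 x 45 mm, in another pocket of the rack. Origin: centre of its foot.
- blank_b: A second plain open-topped clear cuvette, the same size, in the remaining pocket. Origin: centre of its foot.
- photometer: Fixed off-white bench photometer 170 x 170 mm. Front part (its -x, towards the robot): a flat deck 66 mm high with a dark insert that holds the well. Rear part: a console 118 mm high with a display, and a dark 45 degree fairing 23 mm high from 21 mm behind the well up to it. Origin: centre of its underside; the well lies 30 mm to its -x and 30 mm to its -y.
- well_mouth (a point): Centre of the well's mouth, level with the deck; axes as the photometer's. 17.2 mm square, 2.5 mm lead-in chamfer, straight down. The cuvette enters with its notch to the photometer's -x. Inside is a rubber-faced stop (20 N per mm), set to a height that cannot be measured from outside: when home the foot is 29 to 44 mm below the mouth. It must not get over 20 N.
- ball (a joint): Sprung steel ball, 6 mm across, in the well's -x wall, 20 mm above the stop: 0 fully out (2.7 mm proud; well empty, or ball in the notch), about 0.0015 m while the cuvette's plain side presses it in. The cuvette meets it about 19 mm before home; passing takes 4 to 7 N, then it clicks into the notch with 2 to 3 mm to go to the stop.
- cover (a joint): Hinged grey light cover, 76 mm long, 58 mm wide, 4 mm top plate, skirts 51 mm deep in front and at both sides: 0 shut over the well, grows as it opens up and back (radians, at most 3.05). Starts thrown back over the console, 2.85 to 3.0. Its stiff hinge (0.06 N m) stays where left. It does not shut over a cuvette that is still held up by the ball.
- cover_hinge (a point): Middle of the cover's hinge axis, along the photometer's y, 118 mm above the worktop, 44 mm behind the well (photometer's +x); axes as the photometer's.
- cover_edge (a point): Middle of the free edge of the cover's top plate, on its outer face, 76 mm from the hinge. The front skirt hangs down 51 mm from it when shut; thrown back, the skirt points up from it, outer face to the rear: push it over there near its upper free end (a push close to this edge points at the hinge and only jams).

How it is judged:
By the outcome, as a careful person would: the job done as asked, in the order asked, and still so for the second after the job is handed in, with the robot touching nothing.
It also fails if it takes over 72 s, if anything falls off the work surface, if the arm or the gripper's body presses on something with over 40 N, if the wrist force passes 120 N, or if a joint passes its speed limit or range.

### The arm

A 7-joint arm with a two-finger parallel gripper is mounted at the origin on a cart in front of the work surface, level with it; the furniture and walls round the work are solid. World frame = base frame: x ahead of the robot, y to its left, z up, the work surface at z = 0. Lengths are in m, angles in rad, forces in N, time in s.
With the tool pointing down it reaches from about 0.4 to 0.875 m from the base axis. Payload 4.4 kg.
Tool frame: the origin (TCP) lies at the very end of the fingers, on their centre line; the grasp point (between the pads) lies 19 mm behind it; z points along the fingers, y is the line along which they close (so a half turn about z gives the same grasp; the last joint's range is limited). The gripper opens to 85 mm and grips with 20 to 120 N. Pads are 22 mm wide; open, the fingers measure 114 mm over their backs; the gripper's body (76 mm by 85 mm) begins 54 mm behind the grasp point. The pads swing forward as they close: fully open they stand 13 mm farther back than shut.
Start: joints at [1.065, 0.628, 0.038, 1.517, -0.027, 0.996, -0.02], TCP at [0.277, -0.588, 0.208] pointing down, gripper open.
Joint ranges: [-3.06, 3.06], [-0.37, 2.12], [-1.25, 1.32], [0.18, 2.47], [-1.1, 4.24], [0.23, 1.98], [-2.94, 2.94]. Speed limits (rad/s): [2.57, 2.57, 3.14, 3.14, 3.14, 3.14, 3.14].

### API

Orientations are given as a 3x3 rotation matrix whose columns are the frame's x, y, z axes.
In Python, from workcell import env gives the robot as it stands.
- The arm moves only by the tool arm_command, never from a script. Its argument "moves" is one flat list of numbers, 7 for each row, row after row: the shift along the tool's x, y, z in mm, then the turn, a rotation vector about the tool's x, y, z in rad, then the closure in counts, from 0 (fully open) to 255 (shut). A call has exactly 8 rows; each row is the pose to reach, as a shift and turn from the pose commanded when the call began, along the tool's axes at that moment; what a row does not reach only later rows make up. A row lasts 1/10 s, in which the tool goes at most 50 mm and 8.59 degrees, less where a joint would pass 70% of its speed; a pose out of reach is approached as far as the arm can. A call with a gripper value outside its range is refused whole. The fingers move at their own pace and stop on an object; "force" is the grip in N (left out, the last holds). Time passes only in rows, so rows that repeat a pose let the fingers close, or fill a call up. It gives the time, the measured TCP pose, the force, the opening and the grip force at its end, in the units of the state.
- env.observe(): the state, without advancing time (a new reading comes with each control period).
- env.read_camera(name): name is "scene" or "top"; returns (picture, depth): 420x560x3 uint8, red, green, blue; 420x560 float32, m along the optical axis (not along the pixel's ray), 0 where there is no reading.
- env.calibration(name): a dict with "fovy" (degrees; the focal length in pixels is half the picture's height over the tangent of half this angle, whatever the lens; pixels are square), "cx", "cy" (the principal point, pixels), "eye" and "orientation" of the camera in the world. Camera axes: x right, y up, looking along -z (the intrinsics and any distortion apply to the point x, -y, -z); pixel columns grow to the right and rows downward; lengths in m; the calibration is good to about 2 mm. A picture is of the moment at which its call begins. calibration takes no time and is no camera call.
- env.finish_job(): hands the job in; it is judged then, once.
The state is a dict: "clock": time; "joint_pos": joint angles; "qvel": joint speeds; "effort": joint torques, N m; "tool_pos": TCP position; "orientation": TCP orientation; "force": force on the tool from outside, world axes, zero at the start; "torque": the same for the moment, N m; "gripper_width": finger opening in m; "grasp_force": force on a finger pad.
Only numpy, scipy, OpenCV 4.12 (cv2) and the standard library are available. Lean on these libraries where they do the work, as an engineer would, in place of code of your own. Each camera call takes 0.05 s, during which the arm holds its last target. There are 200 camera calls.

## Working session

There is one attempt and no reset: what is moved stays moved. The work goes in short steps, Python scripts to look and compute and a tool call to move; the robot and the scene stay as the last step left them, time stands still between calls to the robot, and variables do not carry over. Pictures are saved under pics/ and viewed, at most 10 in all, crops included, and the job is handed in when it is done.

Besides the shell and the picture viewer there is one more tool, called after ">>>" as name(argument=value, ...) on one line, values as JSON. arm_command: Moves the arm, as the interface text tells. Its arguments: {"type":"object","properties":{"moves":{"type":"array"},"force":{"type":"number"}},"required":["moves"]}

```bash
mkdir -p pics; cat > h.py <<'E'
import numpy as np, cv2
from workcell import env
def px2w(name,depth,u,v,d=None):
    c=env.calibration(name); f=210/np.tan(np.radians(c['fovy'])/2)
    d=depth[int(round(v)),int(round(u))] if d is None else d
    p=np.array([(u-c['cx'])/f*d,-(v-c['cy'])/f*d,-d])
    return np.array(c['eye'])+np.array(c['orientation'])@p
def cloud(name,depth):
    c=env.calibration(name); f=210/np.tan(np.radians(c['fovy'])/2)
    v,u=np.mgrid[:420,:560]; 
    P=np.stack([(u-c['cx'])/f*depth,-(v-c['cy'])/f*depth,-depth],-1)
    return P@np.array(c['orientation']).T+np.array(c['eye'])
def shoot(name,tag):
    im,d=env.read_camera(name); np.savez(f'{tag}.npz',im=im,d=d)
    return im,d
def save(tag,im,box=None,k=1):
    if box: x0,y0,x1,y1=box; im=im[y0:y1,x0:x1]
    cv2.imwrite(f'pics/{tag}.png',cv2.resize(im[:,:,::-1],None,fx=k,fy=k,interpolation=cv2.INTER_CUBIC))
E
python3 - <<'E'
from h import *
for n in('scene','top'):
    print(n,env.calibration(n)); im,d=shoot(n,n+'0'); save(n+'0',im,None,1.4)
s=env.observe(); print({k:np.round(v,4).tolist() for k,v in s.items()})
E
```

```text
scene {'fovy': 47.3173639850507, 'cx': 274.76331661372456, 'cy': 209.66174975198876, 'eye': array([0.09508691, 0.71967863, 0.62177831]), 'orientation': array([[-0.89635245,  0.23462802, -0.37616749],
       [-0.44329514, -0.48668191,  0.75274839],
       [-0.00645805,  0.84148108,  0.54024799]])}
top {'fovy': 45.36879306235326, 'cx': 278.34900067249237, 'cy': 209.00840062201365, 'eye': array([ 0.27986602, -0.01275151,  1.12175052]), 'orientation': array([[-0.00186332,  0.98598474, -0.16682513],
       [-0.99991854, -0.00394363, -0.01213958],
       [-0.01262734,  0.16678892,  0.98591176]])}
{'clock': 0.1, 'joint_pos': [1.0652, 0.6292, 0.0384, 1.5183, -0.027, 0.9963, -0.02], 'qvel': [0.0, -0.0018, 0.0017, -0.0018, -0.0, 0.0014, 0.0009], 'effort': [0.0028, -56.4527, 1.2306, -19.3974, 0.0113, 0.0054, 0.0], 'tool_pos': [0.2765, -0.5876, 0.207], 'orientation': [[0.9048, 0.4258, -0.0007], [0.4258, -0.9048, 0.0016], [0.0, -0.0017, -1.0]], 'force': [-0.7154, -0.0482, -0.1512], 'torque': [0.0441, 0.004, -0.0068], 'grasp_force': 0.0, 'gripper_width': 0.085}
```

View pics/scene0.png

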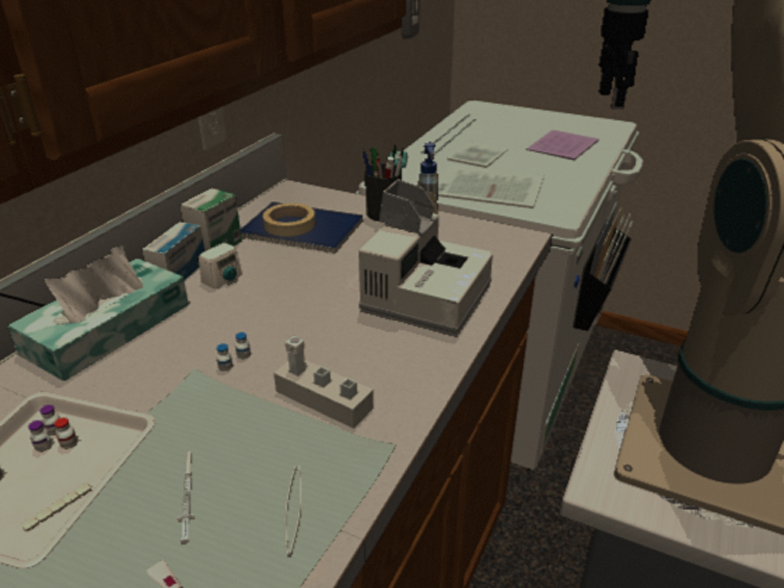

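View pics/top0.png

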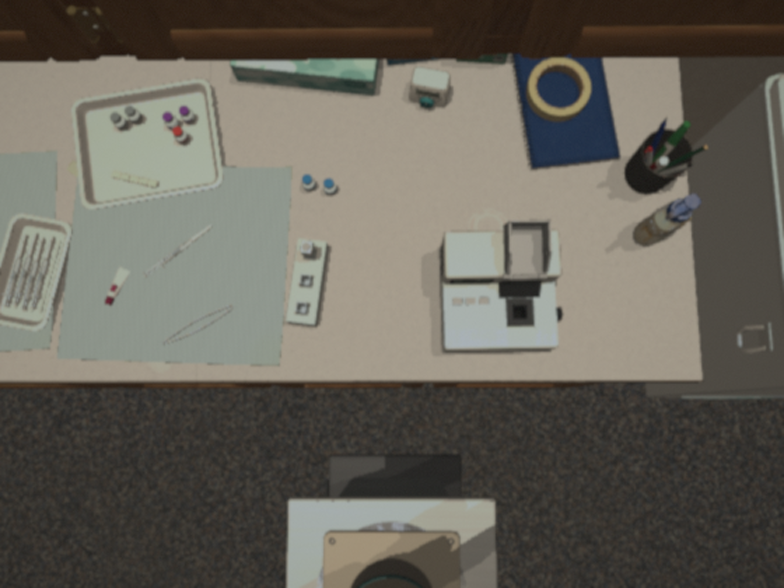

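The scene shows the capped cuvette in the rack's far (+x) pocket (top view ~(307,247)/1.4), the blanks at (306,281) and (303,309), the well at (519,312), and the cover thrown back behind it at (527,248). Next I measure these from depth and enlarged crops.

```bash
python3 - <<'E'
from h import *
z=np.load('top0.npz'); im,d=z['im'],z['d']; P=cloud('top',d)
def reg(u0,v0,u1,v1,lo,hi):
    m=np.zeros(d.shape,bool); m[v0:v1,u0:u1]=1
    m&=(P[...,2]>lo)&(P[...,2]<hi)&(d>0); return P[m]
def rect(Q):
    r=cv2.minAreaRect((Q[:,:2]*1000).astype(np.float32)); return np.round(r[0],1),np.round(r[1],1),round(r[2],2),len(Q),np.round(np.median(Q[:,2])*1000,1)
print('table',np.median(reg(240,190,300,260,-.02,.02)[:,2]))
print('rack',rect(reg(195,160,245,240,.028,.040)))
print('deck',rect(reg(305,150,410,260,.060,.072)))
print('console',rect(reg(305,150,362,260,.112,.124)))
print('consoleall',rect(reg(305,150,410,260,.112,.124)))
print('cap',rect(reg(205,160,240,190,.072,.095)))
Q=reg(340,140,410,215,.125,.25); print('cover',Q.min(0),Q.max(0),rect(Q))
im2=cv2.imread
save('topP',im,(305,145,415,260),5)
save('topR',im,(195,160,245,240),7)
s=np.load('scene0.npz'); 
a=cv2.resize(s['im'][95:240,245:365],None,fx=4,fy=4,interpolation=2)
cv2.imwrite('pics/sceneP.png',a[:,:,::-1])
E
python3 -c "
import cv2,numpy as np
a=cv2.imread('pics/topP.png');b=cv2.imread('pics/topR.png');print(a.shape,b.shape)
b=cv2.resize(b,None,fx=5/7,fy=5/7)
c=np.zeros((575,800,3),np.uint8);c[:a.shape[0],:a.shape[1]]=a;c[:b.shape[0],550:550+b.shape[1]]=b;cv2.imwrite('pics/topPR.png',c)"
```

```text
table 0.0007124493832537659
rack (array([482.4, 132.6]), array([ 47. , 134.1]), 82.87, 1026, np.float64(34.5))
deck (array([ 453.6, -165.2]), array([162.9, 171.5]), 0.85, 3499, np.float64(66.7))
console (array([ 504.6, -123.4]), array([73.5, 87.7]), 1.52, 1449, np.float64(118.3))
consoleall (array([ 504.9, -164.4]), array([ 74.6, 169.8]), 0.97, 2135, np.float64(118.8))
cap (array([526. , 126.5]), array([18.2, 20.8]), 79.73, 92, np.float64(83.7))
cover [ 0.47022223 -0.22516603  0.12501537] [ 0.54462422 -0.12567115  0.18451191] (array([ 507.1, -174.9]), array([73.7, 98.3]), 1.74, 842, np.float64(138.1))
(575, 550, 3) (560, 350, 3)
```

View pics/topPR.png

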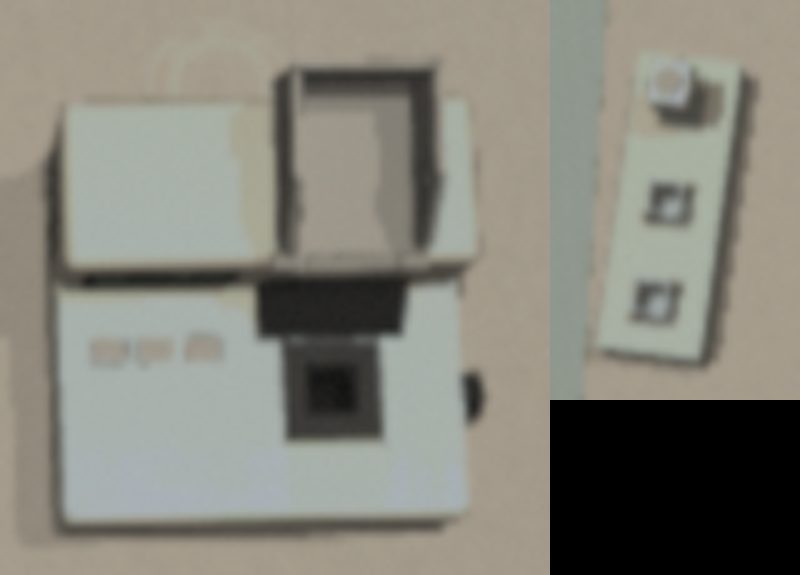

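View pics/sceneP.png

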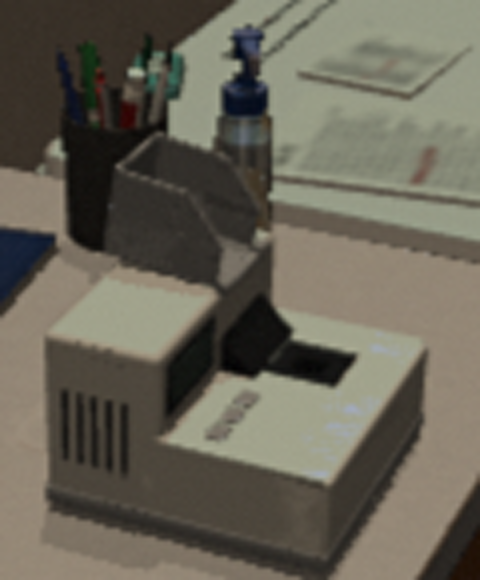

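The deck crop shows the dark insert with the well centred at about (333,390) in the 5x crop, and the cap top at about (670,84). I convert both with ray-plane intersections and check them against the edges.

```bash
cat >> h.py <<'E'
def ray(name,u,v,z):
    c=env.calibration(name); f=210/np.tan(np.radians(c['fovy'])/2)
    u,v=np.broadcast_arrays(np.asarray(u,float),np.asarray(v,float))
    D=np.stack([(u-c['cx'])/f,-(v-c['cy'])/f,-np.ones_like(u)],-1)@np.array(c['orientation']).T
    e=np.array(c['eye']); return e+D*((z-e[2])/D[...,2])[...,None]
from scipy.spatial.transform import Rotation as R
def delta(p,yaw,pitch=0):
    """tool shift mm and rotvec from present pose to TCP p, tool x yawed by yaw deg, pointing down, pitched about tool y"""
    s=env.observe(); T=np.array(s['orientation']); 
    G=R.from_euler('z',yaw,degrees=True).as_matrix()@np.diag([1,-1,-1.])@R.from_euler('y',pitch,degrees=True).as_matrix()
    return np.round(T.T@(np.array(p)-s['tool_pos'])*1000,1), np.round(R.from_matrix(T.T@G).as_rotvec(),4)
E
python3 - <<'E'
from h import *
z=np.load('top0.npz'); im,d=z['im'],z['d']; P=cloud('top',d)
def rr(u0,v0,u1,v1,lo,hi,h,n='top',P=P):
    m=np.zeros((420,560),bool); m[v0:v1,u0:u1]=1; m&=(P[...,2]>lo)&(P[...,2]<hi)
    k,l,st,_=cv2.connectedComponentsWithStats(m.astype(np.uint8)); m=l==1+np.argmax(st[1:,4])
    v,u=np.nonzero(m); W=ray(n,u,v,h)[:,:2]*1000; r=cv2.minAreaRect(W.astype(np.float32)); return np.round(r[0],1),np.round(r[1],1),round(r[2],2),len(u)
print('rack',rr(195,160,245,240,.028,.040,.034)); print('cap',rr(205,160,240,190,.078,.095,.084))
print('deck',rr(305,150,410,260,.060,.072,.066)); print('cons',rr(305,150,362,260,.112,.124,.118))
f=lambda U,V,x,y:((U+.5)/5-.5+x,(V+.5)/5-.5+y)
for n,a,h in[('well',f(333,390,305,145),.066),('cap',f(120,84,195,160),.084),('frontL',f(64,522,305,145),.066),('frontR',f(465,515,305,145),.066),('rearL',f(68,103,305,145),.118),('rearR',f(464,100,305,145),.118),('hingeL',f(280,262,305,145),.118),('hingeR',f(425,262,305,145),.118),('rimUL',f(272,75,305,145),.16)]: print(n,np.round(ray('top',*a,h)*1000,1))
s=np.load('scene0.npz'); S=cloud('scene',s['d']); 
print('scene cap',rr(195,235,225,270,.080,.095,.084,'scene',S)); 
m=(S[...,2]>.060)&(S[...,2]<.072); m[:,:245]=0; m[:,360:]=0; Q=S[m]; r=cv2.minAreaRect((Q[:,:2]*1000).astype(np.float32)); print('scene deck',r,np.median(Q[:,2]))
m=(S[...,2]>.112)&(S[...,2]<.122); m[:,:245]=0; m[:,305:]=0; Q=S[m]; r=cv2.minAreaRect((Q[:,:2]*1000).astype(np.float32)); print('scene cons',r)
m=(S[...,2]>.03)&(S[...,2]<.037); m[:,:190]=0; m[:,270:]=0;m[:250]=0;m[305:]=0; Q=S[m]; r=cv2.minAreaRect((Q[:,:2]*1000).astype(np.float32)); print('scene rack',r)
g=lambda U,V:((U+.5)/4-.5+245,(V+.5)/4-.5+95)
for U,V in[(285,342),(357,353),(335,386),(263,371)]: print('ins',np.round(ray('scene',*g(U,V),.066)*1000,1))
# cover: points above .125
C=P[150:215,350:400].reshape(-1,3); C=C[(C[:,2]>.122)]; print('cover zmax',np.percentile(C,[1,50,99],axis=0).round(4).tolist())
C=S[120:170,265:320].reshape(-1,3); C=C[(C[:,2]>.122)&(C[:,0]<.62)&(C[:,1]<-.1)&(C[:,1]>-.26)]; print('cover scene',np.percentile(C,[1,50,99],axis=0).round(4).tolist())
i=C[:,2].argsort()[-8:]; print(C[i].round(3).tolist())
E
```

```text
rack (array([482.4, 132.1]), array([ 47. , 134.4]), 82.8, 1009)
cap (array([525.9, 126.8]), array([19.1, 19.6]), 89.72, 84)
deck (array([ 430.7, -165.8]), array([118.2, 170.6]), 0.84, 3492)
cons (array([ 504.2, -123.3]), array([72.5, 88. ]), 1.94, 1449)
well [ 428.5 -196.3   66. ]
cap [526.1 126.7  84. ]
frontL [373.  -81.6  66. ]
frontR [ 375.4 -249.8   66. ]
rearL [540.7 -82.4 118. ]
rearR [ 541.1 -244.7  118. ]
hingeL [ 473.8 -167.5  118. ]
hingeR [ 473.5 -226.2  118. ]
rimUL [ 540.7 -160.   160. ]
scene cap (array([526.1, 130.4]), array([22.4, 23.7]), 88.13, 83)
scene deck ((764.0421142578125, -809.5094604492188), (410.8147888183594, 1628.2791748046875), 17.144847869873047) 0.06680230770131262
scene cons ((806.5009155273438, -686.4976196289062), (217.077880859375, 1378.48486328125), 23.377931594848633)
scene rack ((484.59283447265625, 133.40138244628906), (48.646156311035156, 137.3031768798828), 82.9238510131836)
ins [ 451.7 -213.3   66. ]
ins [ 408.7 -219.3   66. ]
ins [ 406.6 -177.9   66. ]
ins [ 450.2 -175.9   66. ]
cover zmax [[0.3063, -0.2236, 0.1221], [0.5163, -0.1988, 0.1295], [0.5437, -0.0314, 0.9905]]
cover scene [[0.4734, -0.2242, 0.1226], [0.5101, -0.1676, 0.1517], [0.5436, -0.1621, 0.1801]]
[[0.539, -0.204, 0.181], [0.538, -0.186, 0.181], [0.538, -0.218, 0.181], [0.537, -0.174, 0.181], [0.54, -0.216, 0.181], [0.539, -0.178, 0.182], [0.537, -0.164, 0.183], [0.538, -0.17, 0.183]]
```

```bash
python3 - <<'E'
from h import *
print(delta([.526,.1267,.15],-7.2))
E
```

```text
(array([ 529.8, -540. ,   57.9]), array([-1.700e-03,  4.000e-04,  5.655e-01]))
```

>>> arm_command(moves=[50, -51, -10, 0, 0, 0.07, 0, 100, -102, -10, 0, 0, 0.14, 0, 150, -153, -10, 0, 0, 0.21, 0, 200, -204, -10, 0, 0, 0.28, 0, 240, -245, -10, 0, 0, 0.35, 0, 280, -285, -10, 0, 0, 0.42, 0, 320, -326, -10, 0, 0, 0.49, 0, 345, -352, -10, 0, 0, 0.5655, 0], force=30)

```text
clock: 0.9
tool_pos: [0.4086, -0.2089, 0.2176]
orientation: [[0.992, -0.129, -0.0], [-0.129, -0.992, 0.0], [-0.0, -0.0, -1.0]]
force: [0.8, -0.4, 0.3]
gripper_width: 0.0853
grasp_force: 0.0
```

```bash
python3 - <<'E'
from h import *
print(delta([.526,.1267,.12],-7.2))
E
```

```text
(array([  73.3, -347.9,   97.7]), array([-0.0002,  0.0001, -0.0033]))
```

>>> arm_command(moves=[10, -50, 0, 0, 0, 0, 0, 21, -100, 0, 0, 0, 0, 0, 31, -150, 0, 0, 0, 0, 0, 42, -200, 10, 0, 0, 0, 0, 52, -250, 30, 0, 0, 0, 0, 62, -300, 50, 0, 0, 0, 0, 73, -348, 80, 0, 0, -0.003, 0, 73, -348, 98, 0, 0, -0.003, 0])

```text
clock: 1.7
tool_pos: [0.526, 0.1308, 0.1191]
orientation: [[0.993, -0.117, 0.003], [-0.117, -0.993, 0.003], [0.002, -0.004, -1.0]]
force: [0.8, 0.8, 0.1]
gripper_width: 0.0853
grasp_force: 0.0
```

```bash
python3 - <<'E'
from h import *
print(delta([.526,.1267,.054],-7.2))
E
```

```text
(array([ 0.3,  4.3, 65.1]), array([-0.0035, -0.0024,  0.0086]))
```

>>> arm_command(moves=[0, 0, 0, 0, 0, 0, 0, 0, 0, 5, 0, 0, 0, 0, 0, 0, 10, 0, 0, 0, 0, 0, 0, 20, 0, 0, 0, 0, 0, 0, 25, 0, 0, 0, 0, 0, 0, 25, 0, 0, 0, 0, 0, 0, 25, 0, 0, 0, 0, 0, 0, 25, 0, 0, 0, 0])

```text
clock: 2.5
tool_pos: [0.5248, 0.1251, 0.0951]
orientation: [[0.992, -0.123, 0.001], [-0.123, -0.992, 0.0], [0.001, -0.0, -1.0]]
force: [1.0, 0.3, 0.1]
gripper_width: 0.0852
grasp_force: 0.0
```

```bash
python3 - <<'E'
from h import *
print(delta([.526,.1267,.054],-7.2))
im,d=shoot('top','t1'); save('t1',im,(180,140,260,200),8)
E
```

```text
(array([ 0.9, -1.8, 41.1]), array([-0.0003, -0.0006,  0.0027]))
```

View pics/t1.png

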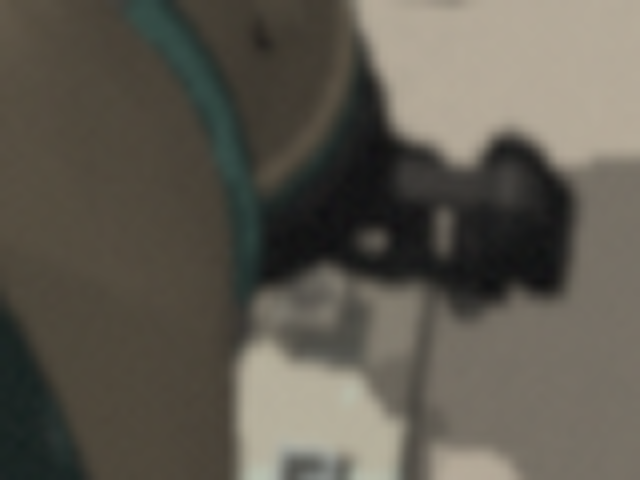

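The arm hides most of the cap from above (the cap edge is at about (300,290) in the crop, between the fingers). The geometry is consistent, so I descend and grip.

>>> arm_command(moves=[1, -2, 5, 0, 0, 0.003, 0, 1, -2, 13, 0, 0, 0.003, 0, 1, -2, 21, 0, 0, 0.003, 0, 1, -2, 29, 0, 0, 0.003, 0, 1, -2, 36, 0, 0, 0.003, 0, 1, -2, 41, 0, 0, 0.003, 0, 1, -2, 41, 0, 0, 0.003, 0, 1, -2, 41, 0, 0, 0.003, 0])

```text
clock: 3.35
tool_pos: [0.5258, 0.1269, 0.0536]
orientation: [[0.992, -0.125, -0.0], [-0.125, -0.992, -0.0], [-0.0, 0.0, -1.0]]
force: [0.7, 0.3, 0.0]
gripper_width: 0.0855
grasp_force: 0.0
```

>>> arm_command(moves=[0, 0, 0, 0, 0, 0, 200, 0, 0, 0, 0, 0, 0, 230, 0, 0, 0, 0, 0, 0, 240, 0, 0, 0, 0, 0, 0, 255, 0, 0, 0, 0, 0, 0, 255, 0, 0, 0, 0, 0, 0, 255, 0, 0, 0, 0, 0, 0, 255, 0, 0, 0, 0, 0, 0, 255], force=30)

```text
clock: 4.15
tool_pos: [0.526, 0.1271, 0.0539]
orientation: [[0.992, -0.125, 0.0], [-0.125, -0.992, 0.0], [0.0, -0.0, -1.0]]
force: [-1.5, -0.6, 3.0]
gripper_width: 0.0168
grasp_force: 32.2
```

>>> arm_command(moves=[0, 0, -4, 0, 0, 0, 255, 0, 0, -10, 0, 0, 0, 255, 0, 0, -20, 0, 0, 0, 255, 0, 0, -35, 0, 0, 0, 255, 0, 0, -55, 0, 0, 0, 255, 0, 0, -75, 0, 0, 0, 255, 0, 0, -95, 0, 0, 0, 255, 0, 0, -110, 0, 0, 0, 255])

```text
clock: 4.95
tool_pos: [0.5262, 0.127, 0.1658]
orientation: [[0.992, -0.125, 0.002], [-0.125, -0.992, 0.0], [0.002, -0.001, -1.0]]
force: [-0.6, 0.5, -0.9]
gripper_width: 0.0168
grasp_force: 31.9
```

```bash
python3 - <<'E'
from h import *
im,d=shoot('scene','s1'); save('s1',im,(130,60,350,300),2.4)
print(delta([.4285,-.1965,.164],1.0),env.observe()['force'])
E
```

```text
(array([-57.7, 333.7,   2.7]), array([-0.0018, -0.0054, -0.1433])) [ 1.12548715 -0.69194246  0.81983989]
```

View pics/s1.png

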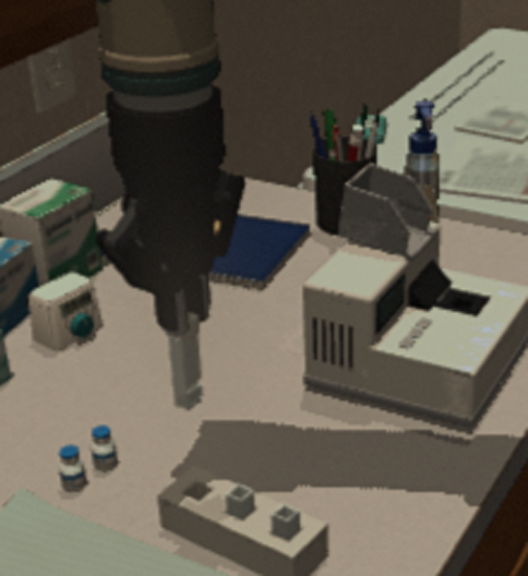

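The cuvette is held upright at crop (185,350), with the notch towards the robot, and both blanks are still standing at (240,500) and (285,520). I move to above the well, going around the console.

>>> arm_command(moves=[-40, 25, -15, 0, 0, -0.03, 255, -80, 55, -25, 0, 0, -0.06, 255, -88, 100, -25, 0, 0, -0.09, 255, -84, 148, -25, 0, 0, -0.12, 255, -78, 196, -25, 0, 0, -0.143, 255, -72, 240, -25, 0, 0, -0.143, 255, -65, 285, -25, 0, 0, -0.143, 255, -58, 334, -20, 0, 0, -0.143, 255])

```text
clock: 5.8
tool_pos: [0.4266, -0.1987, 0.1844]
orientation: [[1.0, 0.018, 0.002], [0.018, -1.0, -0.0], [0.002, 0.0, -1.0]]
force: [1.9, -0.1, 0.2]
gripper_width: 0.0165
grasp_force: 31.9
```

>>> arm_command(moves=[0, 0, 0, 0, 0, 0, 255, 0, 0, 0, 0, 0, 0, 255, 0, 0, 0, 0, 0, 0, 255, 0, 0, 5, 0, 0, 0, 255, 0, 0, 10, 0, 0, 0, 255, 0, 0, 10, 0, 0, 0, 255, 0, 0, 10, 0, 0, 0, 255, 0, 0, 10, 0, 0, 0, 255])

```text
clock: 6.6
tool_pos: [0.4265, -0.197, 0.1738]
orientation: [[1.0, 0.018, 0.0], [0.018, -1.0, -0.0], [0.0, 0.0, -1.0]]
force: [-0.7, -0.4, 0.3]
gripper_width: 0.0166
grasp_force: 31.8
```

```bash
python3 - <<'E'
from h import *
print(delta([.4287,-.1965,.124],1.0),env.observe()['force'])
E
```

```text
(array([ 2.2, -0.4, 49.8]), array([ 0.0001, -0.0001,  0.0003])) [-0.65336947 -0.40520624  0.32479037]
```

>>> arm_command(moves=[1, 0, 8, 0, 0, 0, 255, 2, -0.4, 18, 0, 0, 0, 255, 2.2, -0.4, 30, 0, 0, 0, 255, 2.2, -0.4, 40, 0, 0, 0, 255, 2.2, -0.4, 46, 0, 0, 0, 255, 2.2, -0.4, 50, 0, 0, 0, 255, 2.2, -0.4, 50, 0, 0, 0, 255, 2.2, -0.4, 50, 0, 0, 0, 255])

```text
clock: 7.4
tool_pos: [0.4287, -0.1968, 0.1238]
orientation: [[1.0, 0.017, 0.0], [0.017, -1.0, -0.0], [0.0, 0.0, -1.0]]
force: [1.2, -0.5, -0.0]
gripper_width: 0.0165
grasp_force: 31.8
```

```bash
python3 - <<'E'
from h import *
im,d=shoot('scene','s2'); save('s2',im,(290,90,370,210),5)
print(delta([.4287,-.1965,.124],1.0),env.observe()['force'])
E
```

```text
(array([-0.1, -0.3,  0. ]), array([ 0.0003, -0.0007, -0.0002])) [-0.66109391  0.3477326  -0.38991364]
```

View pics/s2.png

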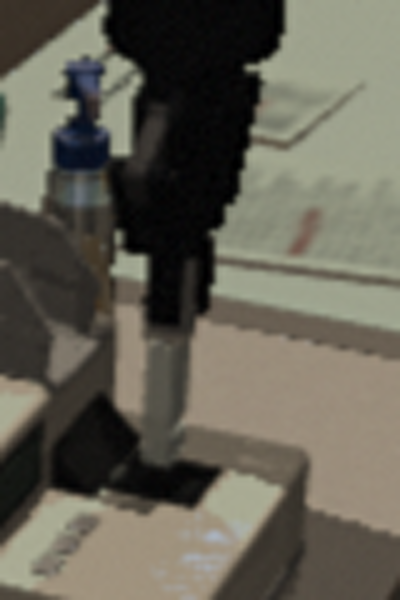

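The cuvette foot at (165,460) hangs right over the dark insert. I lower it to enter the mouth.

>>> arm_command(moves=[0, 0, 3, 0, 0, 0, 255, 0, 0, 6, 0, 0, 0, 255, 0, 0, 8, 0, 0, 0, 255, 0, 0, 10, 0, 0, 0, 255, 0, 0, 11.5, 0, 0, 0, 255, 0, 0, 13, 0, 0, 0, 255, 0, 0, 14, 0, 0, 0, 255, 0, 0, 14, 0, 0, 0, 255])

```text
clock: 8.25
tool_pos: [0.4285, -0.1967, 0.1096]
orientation: [[1.0, 0.017, -0.0], [0.017, -1.0, 0.0], [-0.0, -0.0, -1.0]]
force: [-0.0, -1.0, 0.1]
gripper_width: 0.017
grasp_force: 31.8
```

>>> arm_command(moves=[0, 0, 1, 0, 0, 0, 255, 0, 0, 2, 0, 0, 0, 255, 0, 0, 3, 0, 0, 0, 255, 0, 0, 4, 0, 0, 0, 255, 0, 0, 5, 0, 0, 0, 255, 0, 0, 5, 0, 0, 0, 255, 0, 0, 5, 0, 0, 0, 255, 0, 0, 5, 0, 0, 0, 255])

```text
clock: 9.05
tool_pos: [0.4285, -0.1967, 0.1047]
orientation: [[1.0, 0.017, 0.0], [0.017, -1.0, 0.0], [0.0, -0.0, -1.0]]
force: [-0.5, 0.8, 0.5]
gripper_width: 0.0166
grasp_force: 31.8
```

>>> arm_command(moves=[0, 0, 0.4, 0, 0, 0, 255, 0, 0, 0.8, 0, 0, 0, 255, 0, 0, 1.2, 0, 0, 0, 255, 0, 0, 1.6, 0, 0, 0, 255, 0, 0, 2, 0, 0, 0, 255, 0, 0, 2, 0, 0, 0, 255, 0, 0, 2, 0, 0, 0, 255, 0, 0, 2, 0, 0, 0, 255])

```text
clock: 9.85
tool_pos: [0.4285, -0.1967, 0.1027]
orientation: [[1.0, 0.017, 0.0], [0.017, -1.0, 0.0], [0.0, -0.0, -1.0]]
force: [-0.0, 0.1, -0.4]
gripper_width: 0.0167
grasp_force: 31.8
```

>>> arm_command(moves=[0, 0, 0.4, 0, 0, 0, 255, 0, 0, 0.8, 0, 0, 0, 255, 0, 0, 1.2, 0, 0, 0, 255, 0, 0, 1.6, 0, 0, 0, 255, 0, 0, 2, 0, 0, 0, 255, 0, 0, 2, 0, 0, 0, 255, 0, 0, 2, 0, 0, 0, 255, 0, 0, 2, 0, 0, 0, 255])

```text
clock: 10.65
tool_pos: [0.4285, -0.1967, 0.1007]
orientation: [[1.0, 0.017, -0.0], [0.017, -1.0, 0.0], [-0.0, -0.0, -1.0]]
force: [-0.0, 0.1, -0.9]
gripper_width: 0.017
grasp_force: 31.8
```

>>> arm_command(moves=[0, 0, 0.4, 0, 0, 0, 255, 0, 0, 0.8, 0, 0, 0, 255, 0, 0, 1.2, 0, 0, 0, 255, 0, 0, 1.6, 0, 0, 0, 255, 0, 0, 2, 0, 0, 0, 255, 0, 0, 2, 0, 0, 0, 255, 0, 0, 2, 0, 0, 0, 255, 0, 0, 2, 0, 0, 0, 255])

```text
clock: 11.45
tool_pos: [0.4285, -0.1967, 0.0987]
orientation: [[1.0, 0.017, 0.0], [0.017, -1.0, 0.0], [0.0, -0.0, -1.0]]
force: [-0.2, -0.3, -0.1]
gripper_width: 0.0166
grasp_force: 31.8
```

>>> arm_command(moves=[0, 0, 0.4, 0, 0, 0, 255, 0, 0, 0.8, 0, 0, 0, 255, 0, 0, 1.2, 0, 0, 0, 255, 0, 0, 1.6, 0, 0, 0, 255, 0, 0, 2, 0, 0, 0, 255, 0, 0, 2, 0, 0, 0, 255, 0, 0, 2, 0, 0, 0, 255, 0, 0, 2, 0, 0, 0, 255])

```text
clock: 12.25
tool_pos: [0.4285, -0.1967, 0.0967]
orientation: [[1.0, 0.017, 0.0], [0.017, -1.0, 0.0], [0.0, -0.0, -1.0]]
force: [-0.1, 0.3, -0.8]
gripper_width: 0.0166
grasp_force: 31.8
```

>>> arm_command(moves=[0, 0, 0.4, 0, 0, 0, 255, 0, 0, 0.8, 0, 0, 0, 255, 0, 0, 1.2, 0, 0, 0, 255, 0, 0, 1.5, 0, 0, 0, 255, 0, 0, 1.5, 0, 0, 0, 255, 0, 0, 1.5, 0, 0, 0, 255, 0, 0, 1.5, 0, 0, 0, 255, 0, 0, 1.5, 0, 0, 0, 255])

```text
clock: 13.05
tool_pos: [0.4285, -0.1966, 0.0952]
orientation: [[1.0, 0.017, -0.0], [0.017, -1.0, 0.0], [-0.0, -0.0, -1.0]]
force: [-0.9, -0.2, -0.4]
gripper_width: 0.0168
grasp_force: 31.8
```

>>> arm_command(moves=[0, 0, 0.4, 0, 0, 0, 255, 0, 0, 0.8, 0, 0, 0, 255, 0, 0, 1.2, 0, 0, 0, 255, 0, 0, 1.5, 0, 0, 0, 255, 0, 0, 1.5, 0, 0, 0, 255, 0, 0, 1.5, 0, 0, 0, 255, 0, 0, 1.5, 0, 0, 0, 255, 0, 0, 1.5, 0, 0, 0, 255])

```text
clock: 13.85
tool_pos: [0.4285, -0.1967, 0.0937]
orientation: [[1.0, 0.017, 0.0], [0.017, -1.0, 0.0], [0.0, -0.0, -1.0]]
force: [-0.4, 0.0, -0.6]
gripper_width: 0.0168
grasp_force: 31.8
```

>>> arm_command(moves=[0, 0, 0.4, 0, 0, 0, 255, 0, 0, 0.8, 0, 0, 0, 255, 0, 0, 1.2, 0, 0, 0, 255, 0, 0, 1.5, 0, 0, 0, 255, 0, 0, 1.5, 0, 0, 0, 255, 0, 0, 1.5, 0, 0, 0, 255, 0, 0, 1.5, 0, 0, 0, 255, 0, 0, 1.5, 0, 0, 0, 255])

```text
clock: 14.65
tool_pos: [0.4285, -0.1967, 0.0922]
orientation: [[1.0, 0.017, 0.0], [0.017, -1.0, 0.0], [0.0, -0.0, -1.0]]
force: [-0.6, 0.7, 0.2]
gripper_width: 0.0168
grasp_force: 31.8
```

>>> arm_command(moves=[0, 0, 0.4, 0, 0, 0, 255, 0, 0, 0.8, 0, 0, 0, 255, 0, 0, 1.2, 0, 0, 0, 255, 0, 0, 1.5, 0, 0, 0, 255, 0, 0, 1.5, 0, 0, 0, 255, 0, 0, 1.5, 0, 0, 0, 255, 0, 0, 1.5, 0, 0, 0, 255, 0, 0, 1.5, 0, 0, 0, 255])

```text
clock: 15.45
tool_pos: [0.4285, -0.1967, 0.0907]
orientation: [[1.0, 0.017, 0.0], [0.017, -1.0, 0.0], [0.0, -0.0, -1.0]]
force: [-0.2, -0.1, -1.7]
gripper_width: 0.0168
grasp_force: 31.8
```

>>> arm_command(moves=[0, 0, 0.4, 0, 0, 0, 255, 0, 0, 0.8, 0, 0, 0, 255, 0, 0, 1.2, 0, 0, 0, 255, 0, 0, 1.5, 0, 0, 0, 255, 0, 0, 1.5, 0, 0, 0, 255, 0, 0, 1.5, 0, 0, 0, 255, 0, 0, 1.5, 0, 0, 0, 255, 0, 0, 1.5, 0, 0, 0, 255])

```text
clock: 16.25
tool_pos: [0.4285, -0.1967, 0.0892]
orientation: [[1.0, 0.017, -0.0], [0.017, -1.0, 0.0], [-0.0, -0.0, -1.0]]
force: [-0.6, -0.1, -0.1]
gripper_width: 0.0166
grasp_force: 31.8
```

>>> arm_command(moves=[0, 0, 0.3, 0, 0, 0, 255, 0, 0, 0.6, 0, 0, 0, 255, 0, 0, 0.9, 0, 0, 0, 255, 0, 0, 1.2, 0, 0, 0, 255, 0, 0, 1.2, 0, 0, 0, 255, 0, 0, 1.2, 0, 0, 0, 255, 0, 0, 1.2, 0, 0, 0, 255, 0, 0, 1.2, 0, 0, 0, 255])

```text
clock: 17.05
tool_pos: [0.4285, -0.1968, 0.0882]
orientation: [[1.0, 0.017, 0.0], [0.017, -1.0, -0.0], [0.0, 0.0, -1.0]]
force: [-0.8, -0.4, 5.1]
gripper_width: 0.0167
grasp_force: 32.4
```

>>> arm_command(moves=[0, 0, 0.3, 0, 0, 0, 255, 0, 0, 0.6, 0, 0, 0, 255, 0, 0, 0.9, 0, 0, 0, 255, 0, 0, 1.2, 0, 0, 0, 255, 0, 0, 1.2, 0, 0, 0, 255, 0, 0, 1.2, 0, 0, 0, 255, 0, 0, 1.2, 0, 0, 0, 255, 0, 0, 1.2, 0, 0, 0, 255])

```text
clock: 17.85
tool_pos: [0.4285, -0.1968, 0.0872]
orientation: [[1.0, 0.017, 0.0], [0.017, -1.0, -0.0], [0.0, 0.0, -1.0]]
force: [-2.1, -0.4, 6.9]
gripper_width: 0.0167
grasp_force: 32.6
```

>>> arm_command(moves=[0, 0, 0.4, 0, 0, 0, 255, 0, 0, 0.8, 0, 0, 0, 255, 0, 0, 1.2, 0, 0, 0, 255, 0, 0, 1.6, 0, 0, 0, 255, 0, 0, 2, 0, 0, 0, 255, 0, 0, 2.5, 0, 0, 0, 255, 0, 0, 3, 0, 0, 0, 255, 0, 0, 3, 0, 0, 0, 255])

```text
clock: 18.65
tool_pos: [0.4284, -0.1967, 0.0841]
orientation: [[1.0, 0.017, 0.0], [0.017, -1.0, -0.0], [0.0, 0.0, -1.0]]
force: [-0.8, -0.2, 5.0]
gripper_width: 0.0164
grasp_force: 32.4
```

>>> arm_command(moves=[0, 0, 0.5, 0, 0, 0, 255, 0, 0, 1, 0, 0, 0, 255, 0, 0, 1.5, 0, 0, 0, 255, 0, 0, 2, 0, 0, 0, 255, 0, 0, 2.5, 0, 0, 0, 255, 0, 0, 3, 0, 0, 0, 255, 0, 0, 3.5, 0, 0, 0, 255, 0, 0, 3.5, 0, 0, 0, 255])

```text
clock: 19.45
tool_pos: [0.4285, -0.1967, 0.0806]
orientation: [[1.0, 0.017, 0.0], [0.017, -1.0, 0.0], [0.0, -0.0, -1.0]]
force: [-1.8, -0.5, 5.1]
gripper_width: 0.0171
grasp_force: 32.4
```

>>> arm_command(moves=[0, 0, 0.5, 0, 0, 0, 255, 0, 0, 1, 0, 0, 0, 255, 0, 0, 1.5, 0, 0, 0, 255, 0, 0, 2, 0, 0, 0, 255, 0, 0, 2.5, 0, 0, 0, 255, 0, 0, 3, 0, 0, 0, 255, 0, 0, 3.5, 0, 0, 0, 255, 0, 0, 3.5, 0, 0, 0, 255])

```text
clock: 20.25
tool_pos: [0.4284, -0.1966, 0.0771]
orientation: [[1.0, 0.017, 0.0], [0.017, -1.0, 0.0], [0.0, -0.0, -1.0]]
force: [-2.4, 0.2, 6.2]
gripper_width: 0.0167
grasp_force: 32.5
```

>>> arm_command(moves=[0, 0, 0.4, 0, 0, 0, 255, 0, 0, 0.8, 0, 0, 0, 255, 0, 0, 1.2, 0, 0, 0, 255, 0, 0, 1.6, 0, 0, 0, 255, 0, 0, 2, 0, 0, 0, 255, 0, 0, 2, 0, 0, 0, 255, 0, 0, 2, 0, 0, 0, 255, 0, 0, 2, 0, 0, 0, 255])

```text
clock: 21.05
tool_pos: [0.4284, -0.1966, 0.0749]
orientation: [[1.0, 0.017, -0.0], [0.017, -1.0, 0.0], [-0.0, -0.0, -1.0]]
force: [-1.8, 0.9, 5.3]
gripper_width: 0.0168
grasp_force: 32.4
```

>>> arm_command(moves=[0, 0, 0.3, 0, 0, 0, 255, 0, 0, 0.6, 0, 0, 0, 255, 0, 0, 0.9, 0, 0, 0, 255, 0, 0, 1.2, 0, 0, 0, 255, 0, 0, 1.2, 0, 0, 0, 255, 0, 0, 1.2, 0, 0, 0, 255, 0, 0, 1.2, 0, 0, 0, 255, 0, 0, 1.2, 0, 0, 0, 255])

```text
clock: 21.85
tool_pos: [0.4284, -0.1966, 0.0734]
orientation: [[1.0, 0.017, -0.0], [0.017, -1.0, 0.0], [-0.0, -0.0, -1.0]]
force: [-0.1, 0.2, -0.5]
gripper_width: 0.0166
grasp_force: 31.8
```

>>> arm_command(moves=[0, 0, 0.2, 0, 0, 0, 255, 0, 0, 0.4, 0, 0, 0, 255, 0, 0, 0.6, 0, 0, 0, 255, 0, 0, 0.8, 0, 0, 0, 255, 0, 0, 0.8, 0, 0, 0, 255, 0, 0, 0.8, 0, 0, 0, 255, 0, 0, 0.8, 0, 0, 0, 255, 0, 0, 0.8, 0, 0, 0, 255])

```text
clock: 22.65
tool_pos: [0.4285, -0.1966, 0.0728]
orientation: [[1.0, 0.017, -0.0], [0.017, -1.0, 0.0], [-0.0, -0.0, -1.0]]
force: [-1.4, 1.1, 0.8]
gripper_width: 0.0167
grasp_force: 31.9
```

>>> arm_command(moves=[0, 0, 0.1, 0, 0, 0, 255, 0, 0, 0.2, 0, 0, 0, 255, 0, 0, 0.3, 0, 0, 0, 255, 0, 0, 0.4, 0, 0, 0, 255, 0, 0, 0.4, 0, 0, 0, 255, 0, 0, 0.4, 0, 0, 0, 255, 0, 0, 0.4, 0, 0, 0, 255, 0, 0, 0.4, 0, 0, 0, 255])

```text
clock: 23.45
tool_pos: [0.4285, -0.1967, 0.0725]
orientation: [[1.0, 0.017, 0.0], [0.017, -1.0, 0.0], [0.0, -0.0, -1.0]]
force: [-1.4, 0.9, 2.3]
gripper_width: 0.017
grasp_force: 32.1
```

>>> arm_command(moves=[0, 0, 0.1, 0, 0, 0, 255, 0, 0, 0.2, 0, 0, 0, 255, 0, 0, 0.3, 0, 0, 0, 255, 0, 0, 0.4, 0, 0, 0, 255, 0, 0, 0.4, 0, 0, 0, 255, 0, 0, 0.4, 0, 0, 0, 255, 0, 0, 0.4, 0, 0, 0, 255, 0, 0, 0.4, 0, 0, 0, 255])

```text
clock: 24.25
tool_pos: [0.4286, -0.1967, 0.072]
orientation: [[1.0, 0.017, 0.0], [0.017, -1.0, 0.0], [0.0, -0.0, -1.0]]
force: [0.5, 1.5, 1.2]
gripper_width: 0.0168
grasp_force: 32.0
```

>>> arm_command(moves=[0, 0, 0.1, 0, 0, 0, 255, 0, 0, 0.2, 0, 0, 0, 255, 0, 0, 0.3, 0, 0, 0, 255, 0, 0, 0.4, 0, 0, 0, 255, 0, 0, 0.4, 0, 0, 0, 255, 0, 0, 0.4, 0, 0, 0, 255, 0, 0, 0.4, 0, 0, 0, 255, 0, 0, 0.4, 0, 0, 0, 255])

```text
clock: 25.05
tool_pos: [0.4285, -0.1967, 0.0716]
orientation: [[1.0, 0.017, 0.0], [0.017, -1.0, 0.0], [0.0, -0.0, -1.0]]
force: [-1.3, 2.8, 1.7]
gripper_width: 0.0169
grasp_force: 32.0
```

>>> arm_command(moves=[0, 0, 0.1, 0, 0, 0, 255, 0, 0, 0.2, 0, 0, 0, 255, 0, 0, 0.3, 0, 0, 0, 255, 0, 0, 0.3, 0, 0, 0, 255, 0, 0, 0.3, 0, 0, 0, 255, 0, 0, 0.3, 0, 0, 0, 255, 0, 0, 0.3, 0, 0, 0, 255, 0, 0, 0.3, 0, 0, 0, 255])

```text
clock: 25.85
tool_pos: [0.4285, -0.1967, 0.0713]
orientation: [[1.0, 0.017, 0.0], [0.017, -1.0, 0.0], [0.0, -0.0, -1.0]]
force: [-0.4, 2.4, 1.2]
gripper_width: 0.0172
grasp_force: 32.0
```

>>> arm_command(moves=[0, 0, 0.1, 0, 0, 0, 255, 0, -0.1, 0.2, 0, 0, 0, 255, 0, -0.2, 0.3, 0, 0, 0, 255, 0, -0.2, 0.4, 0, 0, 0, 255, 0, -0.2, 0.4, 0, 0, 0, 255, 0, -0.2, 0.4, 0, 0, 0, 255, 0, -0.2, 0.4, 0, 0, 0, 255, 0, -0.2, 0.4, 0, 0, 0, 255])

```text
clock: 26.65
tool_pos: [0.4286, -0.1966, 0.0709]
orientation: [[1.0, 0.017, 0.0], [0.017, -1.0, -0.0], [0.0, 0.0, -1.0]]
force: [-0.5, 0.5, 2.1]
gripper_width: 0.0168
grasp_force: 32.0
```

>>> arm_command(moves=[0, 0, 0.1, 0, 0, 0, 255, 0, 0, 0.2, 0, 0, 0, 255, 0, 0, 0.3, 0, 0, 0, 255, 0, 0, 0.3, 0, 0, 0, 255, 0, 0, 0.3, 0, 0, 0, 255, 0, 0, 0.3, 0, 0, 0, 255, 0, 0, 0.3, 0, 0, 0, 255, 0, 0, 0.3, 0, 0, 0, 255])

```text
clock: 27.45
tool_pos: [0.4286, -0.1966, 0.0707]
orientation: [[1.0, 0.017, 0.0], [0.017, -1.0, -0.0], [0.0, 0.0, -1.0]]
force: [-0.8, 0.7, 4.6]
gripper_width: 0.0169
grasp_force: 32.4
```

>>> arm_command(moves=[0, 0, 0.1, 0, 0, 0, 255, 0, 0, 0.2, 0, 0, 0, 255, 0, 0, 0.3, 0, 0, 0, 255, 0, 0, 0.3, 0, 0, 0, 255, 0, 0, 0.3, 0, 0, 0, 255, 0, 0, 0.3, 0, 0, 0, 255, 0, 0, 0.3, 0, 0, 0, 255, 0, 0, 0.3, 0, 0, 0, 255])

```text
clock: 28.25
tool_pos: [0.4286, -0.1966, 0.0706]
orientation: [[1.0, 0.017, 0.0], [0.017, -1.0, -0.0], [0.0, 0.0, -1.0]]
force: [-2.3, 1.8, 7.1]
gripper_width: 0.0168
grasp_force: 32.6
```

>>> arm_command(moves=[0, 0, 0, 0, 0, 0, 190, 0, 0, 0, 0, 0, 0, 160, 0, 0, 0, 0, 0, 0, 130, 0, 0, 0, 0, 0, 0, 120, 0, 0, 0, 0, 0, 0, 120, 0, 0, -5, 0, 0, 0, 120, 0, 0, -15, 0, 0, 0, 120, 0, 0, -30, 0, 0, 0, 120])

```text
clock: 29.05
tool_pos: [0.4281, -0.1963, 0.1008]
orientation: [[1.0, 0.017, -0.001], [0.017, -1.0, 0.0], [-0.001, -0.0, -1.0]]
force: [-0.2, 0.3, 0.6]
gripper_width: 0.0456
grasp_force: 0.0
```

>>> arm_command(moves=[0, 0, -30, 0, 0, 0, 120, 0, 0, -70, 0, 0, 0, 120, 0, 0, -110, 0, 0, 0, 120, 0, 0, -150, 0, 0, 0, 160, 0, 0, -180, 0, 0, 0, 200, 0, 0, -200, 0, 0, 0, 255, 0, 0, -200, 0, 0, 0, 255, 0, 0, -200, 0, 0, 0, 255])

```text
clock: 29.85
tool_pos: [0.4282, -0.1963, 0.3008]
orientation: [[1.0, 0.017, 0.001], [0.017, -1.0, -0.0], [0.001, 0.0, -1.0]]
force: [0.2, 0.7, -0.1]
gripper_width: -0.0003
grasp_force: 0.0
```

```bash
python3 - <<'E'
from h import *
im,d=shoot('scene','s3'); S=cloud('scene',d)
print(env.observe()['tool_pos'],env.observe()['gripper_width'])
save('s3',im,(250,80,360,220),4.2)
m=(abs(S[...,0]-.4285)<.02)&(abs(S[...,1]+.1966)<.02)&(S[...,2]>.075)&(S[...,2]<.15)
Q=S[m]; print('cap z',np.percentile(Q[:,2],[50,90,99]),np.median(Q,0))
C=S[100:190,255:330].reshape(-1,3); C=C[(C[:,2]>.124)&(C[:,0]<.6)&(C[:,0]>.46)&(C[:,1]<-.13)&(C[:,1]>-.26)]
for y in(-.165,-.22): 
  q=C[abs(C[:,1]-y)<.006]; q=q[q[:,0].argsort()]; print(y,len(q),q[::max(1,len(q)//14)].round(3).tolist())
E
```

```text
[ 0.42784375 -0.19615652  0.29996844] -0.00015010483027337333
cap z [0.0933279  0.10243675 0.10344295] [ 0.4275244  -0.18792805  0.0933279 ]
-0.165 554 [[0.471, -0.171, 0.124], [0.483, -0.169, 0.155], [0.488, -0.165, 0.153], [0.494, -0.166, 0.149], [0.498, -0.166, 0.128], [0.503, -0.165, 0.165], [0.508, -0.166, 0.129], [0.513, -0.165, 0.125], [0.517, -0.168, 0.153], [0.522, -0.168, 0.152], [0.526, -0.165, 0.13], [0.531, -0.166, 0.164], [0.535, -0.163, 0.129], [0.539, -0.167, 0.134], [0.544, -0.168, 0.155]]
-0.22 393 [[0.472, -0.215, 0.124], [0.482, -0.219, 0.136], [0.486, -0.222, 0.162], [0.491, -0.223, 0.13], [0.495, -0.221, 0.13], [0.499, -0.221, 0.167], [0.502, -0.223, 0.168], [0.506, -0.22, 0.169], [0.509, -0.218, 0.141], [0.514, -0.222, 0.151], [0.52, -0.218, 0.154], [0.526, -0.219, 0.158], [0.531, -0.219, 0.172], [0.537, -0.221, 0.175], [0.544, -0.226, 0.154]]
```

View pics/s3.png

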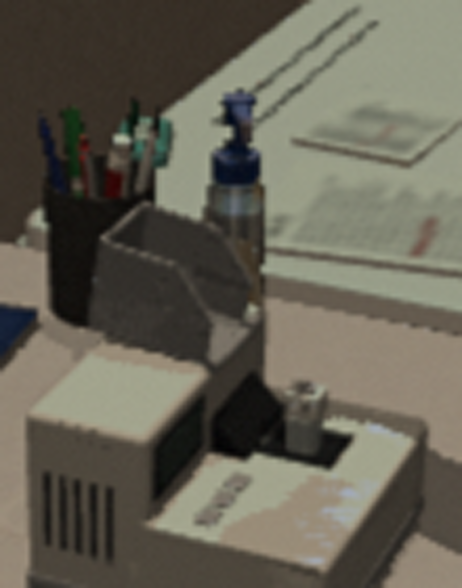

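The cuvette stands in the well with its cap at (305,395), cap top at about z = 0.10, which matches being home. The thrown-back cover's skirt tip is at about x 0.537, z 0.183, which matches θ ≈ 2.9. I put the closed fingers behind the cover.

>>> arm_command(moves=[40, 0.5, 0, 0, 0, 0, 255, 80, 1, 0, 0, 0, 0, 255, 120, 1.6, 0, 0, 0, 0, 255, 152, 2.2, 0, 0, 0, 0, 255, 157, 2.2, 40, 0, 0, 0, 255, 157, 2.2, 80, 0, 0, 0, 255, 157, 2.2, 115, 0, 0, 0, 255, 157, 2.2, 127, 0, 0, 0, 255])

```text
clock: 30.7
tool_pos: [0.5818, -0.1947, 0.168]
orientation: [[1.0, 0.017, -0.01], [0.017, -1.0, 0.003], [-0.01, -0.003, -1.0]]
force: [-1.2, 0.6, -0.2]
gripper_width: -0.0004
grasp_force: 0.0
```

```bash
python3 - <<'E'
from h import *
s=env.observe(); print(s['tool_pos'],s['force'])
pts=[(2.95,42,11),(2.6,42,11),(2.3,42,11),(2.0,42,11),(1.8,42,11),(1.65,42,11),(1.5,25,-11),(1.2,25,-11),(.9,25,-11),(.6,25,-11),(.3,25,-11),(0,25,-11)]
for t,a,o in pts:
    n=np.array([-np.cos(t),np.sin(t)]);k=np.array([-np.sin(t),-np.cos(t)]);C=76*n+a*k+[o,0]
    print(t,np.round([472.6+C[0]-s['tool_pos'][0]*1000, -(118+C[1]-s['tool_pos'][2]*1000)],0), np.round(C+[472.6,118],1))
E
```

```text
[ 0.58183382 -0.19467276  0.1680453 ] [-1.17301951  0.59304178 -0.17217288]
2.95 [-32.  -6.] [550.2 173.7]
2.6 [-55. -25.] [527.1 193.2]
2.3 [-79. -35.] [502.9 202.7]
2.0 [-105.  -37.] [477.  204.6]
1.8 [-122.  -34.] [460.  201.6]
1.65 [-134.  -29.] [447.7 197.1]
1.5 [-151.  -24.] [431.3 192. ]
1.2 [-171.  -12.] [410.8 179.8]
0.9 [-187.    6.] [394.8 162. ]
0.6 [-197.   28.] [384.8 140.3]
0.3 [-200.   51.] [381.6 116.6]
0 [-196.   75.] [385.6  93. ]
```

>>> arm_command(moves=[-12, 0, 0, 0, 0, 0, 255, -25, 0, 0, 0, 0, 0, 255, -35, 0, -1, 0, 0, 0, 255, -41, 0, -7, 0, 0, 0, 255, -47, 0, -12, 0, 0, 0, 255, -53, 0, -16, 0, 0, 0, 255, -58, 0, -20, 0, 0, 0, 255, -58, 0, -20, 0, 0, 0, 255])

```text
clock: 31.5
tool_pos: [0.5274, -0.1972, 0.1942]
orientation: [[1.0, 0.017, 0.001], [0.017, -1.0, -0.0], [0.001, 0.0, -1.0]]
force: [-0.1, 0.2, -0.2]
gripper_width: 0.0003
grasp_force: 0.0
```

```bash
python3 - <<'E'
from h import *
im,d=shoot('scene','s4'); S=cloud('scene',d)
save('s4',im,(250,60,360,220),3.7)
s=env.observe(); print(s['tool_pos'],s['force'])
E
```

```text
[ 0.52768883 -0.19707772  0.19385986] [-0.07193347  0.01819994 -0.22373321]
```

View pics/s4.png

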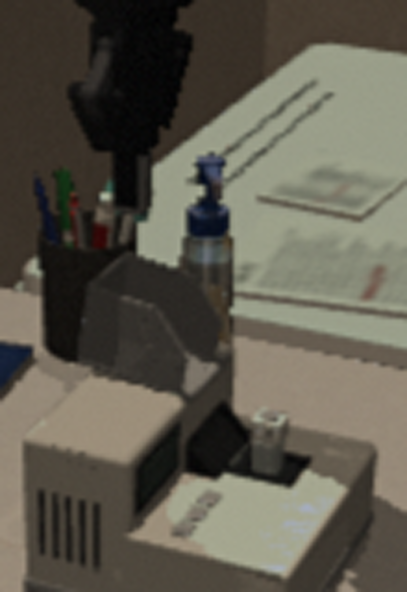

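The fingers (bottom at about (135,208)) sit close above and behind the cover's skirt (top at about (120,255)). It's unclear whether the cover moved, so I check from depth.

```bash
cat >> h.py <<'E'
def cov(f):
    d=np.load(f)['d']; S=cloud('scene',d)
    C=S[60:215,250:360].reshape(-1,3); C=C[(C[:,2]>.1)&(C[:,0]<.62)&(C[:,0]>.33)&(C[:,1]<-.13)&(C[:,1]>-.245)]
    for lo in np.arange(.36,.6,.012):
        q=C[(C[:,0]>lo)&(C[:,0]<=lo+.012)]
        if len(q)>3:
            h=np.histogram(q[:,2],np.arange(.1,.28,.01))[0]; print(round(lo+.006,3),h.tolist())
E
python3 - <<'E'
from h import *
for f in('s3.npz','s4.npz'): print(f); cov(f)
E
```

```text
s3.npz
0.414 [0, 0, 0, 0, 0, 0, 0, 0, 0, 0, 0, 0, 0, 0, 0, 0, 0]
0.426 [21, 0, 0, 0, 0, 0, 0, 0, 0, 0, 0, 0, 0, 0, 0, 0, 0]
0.438 [13, 0, 0, 0, 0, 0, 0, 0, 0, 0, 0, 0, 0, 0, 0, 0, 0]
0.474 [66, 84, 55, 18, 17, 3, 0, 0, 0, 0, 0, 0, 0, 0, 0, 0, 0]
0.486 [0, 49, 68, 33, 36, 39, 16, 0, 0, 0, 0, 0, 0, 0, 0, 0, 0]
0.498 [0, 40, 38, 43, 36, 36, 41, 19, 0, 0, 0, 0, 0, 0, 0, 0, 0]
0.51 [0, 35, 21, 24, 39, 41, 39, 26, 0, 0, 0, 0, 0, 0, 0, 0, 0]
0.522 [0, 41, 18, 21, 24, 34, 35, 36, 0, 0, 0, 0, 0, 0, 0, 0, 0]
0.534 [0, 44, 12, 18, 22, 36, 42, 65, 11, 0, 0, 0, 0, 0, 0, 0, 0]
0.546 [0, 6, 5, 8, 11, 14, 15, 8, 1, 0, 0, 0, 0, 0, 0, 0, 0]
s4.npz
0.426 [23, 0, 0, 0, 0, 0, 0, 0, 0, 0, 0, 0, 0, 0, 0, 0, 0]
0.438 [12, 0, 0, 0, 0, 0, 0, 0, 0, 0, 0, 0, 0, 0, 0, 0, 0]
0.474 [75, 90, 55, 15, 22, 1, 0, 0, 0, 0, 0, 0, 0, 0, 0, 0, 0]
0.486 [0, 55, 60, 38, 41, 32, 15, 0, 0, 0, 0, 0, 0, 0, 0, 0, 0]
0.498 [0, 39, 39, 36, 42, 38, 36, 19, 0, 0, 0, 0, 0, 0, 0, 0, 0]
0.51 [0, 41, 20, 30, 34, 39, 44, 27, 0, 0, 0, 0, 12, 9, 11, 11, 39]
0.522 [0, 41, 19, 18, 25, 33, 40, 33, 0, 0, 0, 3, 17, 30, 25, 24, 12]
0.534 [0, 39, 18, 17, 18, 37, 39, 70, 14, 0, 0, 1, 8, 8, 9, 9, 9]
0.546 [0, 7, 5, 13, 9, 15, 16, 2, 0, 0, 0, 0, 0, 0, 0, 0, 0]
```

The cover did not move; the finger skimmed over its top. I go back, lower, and push at about 28 mm from the edge.

>>> arm_command(moves=[10, 0, -10, 0, 0, 0, 255, 30, 0, -10, 0, 0, 0, 255, 50, -1, -10, 0, 0, 0, 255, 58, -1, -5, 0, 0, 0, 255, 58, -1, 10, 0, 0, 0, 255, 58, -1, 25, 0, 0, 0, 255, 58, -1, 38, 0, 0, 0, 255, 58, -1, 38, 0, 0, 0, 255])

```text
clock: 32.35
tool_pos: [0.5836, -0.1945, 0.1529]
orientation: [[1.0, 0.017, -0.005], [0.017, -1.0, 0.001], [-0.005, -0.001, -1.0]]
force: [-0.2, 0.2, -0.1]
gripper_width: -0.0002
grasp_force: 0.0
```

```bash
python3 - <<'E'
from h import *
s=env.observe(); print(s['tool_pos'],s['force'])
for t,a,o in [(t,28,11) for t in(2.98,2.8,2.6,2.45,2.3,2.15,2,1.85,1.7)]+[(t,22,-11) for t in (1.5,1.3,1.1,.9,.7,.5,.3,.15,0)]:
    n=np.array([-np.cos(t),np.sin(t)]);k=np.array([-np.sin(t),-np.cos(t)]);C=76*n+a*k+[o,0]
    print(t,np.round([472.6+C[0]-585, -(118+C[1]-155)],0))
E
```

```text
[ 0.58362866 -0.19446123  0.15293587] [-0.15725982  0.21910209 -0.13751132]
2.98 [-31.  -3.]
2.8 [-39. -15.]
2.6 [-51. -26.]
2.45 [-61. -33.]
2.3 [-72. -38.]
2.15 [-83. -42.]
2 [-95. -44.]
1.85 [-107.  -44.]
1.7 [-119.  -42.]
1.5 [-151.  -37.]
1.3 [-165.  -30.]
1.1 [-177.  -21.]
0.9 [-188.   -9.]
0.7 [-196.    5.]
0.5 [-201.   20.]
0.3 [-203.   36.]
0.15 [-202.   47.]
0 [-199.   59.]
```

>>> arm_command(moves=[-14, 0, 0, 0, 0, 0, 255, -28, 0, 0, 0, 0, 0, 255, -34, 0, -2, 0, 0, 0, 255, -38, 0, -6, 0, 0, 0, 255, -44, 0, -13, 0, 0, 0, 255, -51, 0, -20, 0, 0, 0, 255, -58, 0, -27, 0, 0, 0, 255, -64, 0, -31, 0, 0, 0, 255])

```text
clock: 33.15
tool_pos: [0.5214, -0.1963, 0.1874]
orientation: [[1.0, 0.017, 0.001], [0.017, -1.0, -0.0], [0.001, 0.0, -1.0]]
force: [0.3, 1.0, 0.1]
gripper_width: -0.0004
grasp_force: 0.0
```

```bash
python3 - <<'E'
from h import *
shoot('scene','s5'); cov('s5.npz'); s=env.observe(); print(s['tool_pos'],s['force'])
E
```

```text
0.426 [23, 0, 0, 0, 0, 0, 0, 0, 0, 0, 0, 0, 0, 0, 0, 0, 0]
0.438 [13, 0, 0, 0, 0, 0, 0, 0, 0, 0, 0, 0, 0, 0, 0, 0, 0]
0.474 [73, 85, 60, 13, 19, 4, 0, 0, 0, 0, 0, 0, 0, 0, 0, 0, 0]
0.486 [0, 57, 59, 42, 37, 38, 15, 0, 0, 0, 0, 0, 0, 0, 0, 0, 0]
0.498 [0, 39, 34, 39, 37, 42, 37, 20, 0, 0, 0, 0, 0, 0, 0, 0, 0]
0.51 [0, 36, 25, 27, 35, 38, 39, 26, 0, 0, 0, 13, 32, 31, 30, 32, 70]
0.522 [0, 44, 13, 18, 30, 35, 43, 31, 0, 0, 0, 11, 22, 20, 19, 9, 24]
0.534 [0, 41, 17, 18, 22, 31, 45, 67, 10, 0, 0, 2, 0, 0, 0, 1, 5]
0.546 [0, 8, 4, 11, 10, 15, 14, 5, 3, 0, 0, 0, 0, 0, 0, 0, 0]
[ 0.52043026 -0.19648299  0.18772729] [-0.88097254 -0.63786166 -0.67324904]
```

```bash
python3 - <<'E'
from h import *
z=np.load('s5.npz'); d=z['d']; S=cloud('scene',d); s=env.observe(); c=env.calibration('scene'); f=210/np.tan(np.radians(c['fovy'])/2)
def proj(p):
    q=np.array(c['orientation']).T@(np.array(p)-c['eye']); return c['cx']+f*q[0]/-q[2], c['cy']-f*q[1]/-q[2]
t=s['tool_pos']
for dz in(0,.02,.04): u,v=proj(t+[0,0,dz]); print(dz,u,v)
u,v=map(int,proj(t))
for vv in range(v-24,v+8,3): print(vv,[tuple((S[vv,uu]*1000).astype(int).tolist()) for uu in range(u-9,u+12,5)])
# project corner of tips near the camera & cover tip
print('covertip',proj([.539,-.168,.181]),proj([.539,-.224,.181]))
E
```

```text
0 286.99960925532105 129.88715369153778
0.02 287.06510789424635 121.56823639011716
0.04 287.1319386623874 113.0801266755014
105 [(974, -1068, -118), (526, -182, 250), (507, -167, 258), (509, -198, 247), (864, -1033, -89)]
108 [(979, -1079, -136), (527, -184, 242), (513, -181, 245), (508, -196, 241), (847, -995, -86)]
111 [(975, -1072, -147), (527, -185, 235), (515, -185, 237), (508, -196, 234), (834, -966, -87)]
114 [(643, -395, 134), (527, -185, 228), (514, -182, 231), (508, -196, 227), (816, -927, -83)]
117 [(643, -396, 125), (525, -180, 223), (515, -185, 223), (508, -196, 220), (807, -907, -87)]
120 [(642, -393, 117), (656, -455, 92), (517, -190, 214), (811, -869, -86), (793, -876, -85)]
123 [(643, -395, 108), (645, -431, 94), (815, -830, -84), (798, -840, -85), (782, -850, -86)]
126 [(645, -400, 96), (632, -404, 97), (806, -812, -88), (789, -819, -88), (773, -830, -89)]
129 [(641, -391, 92), (539, -209, 181), (532, -221, 178), (777, -793, -87), (758, -796, -85)]
132 [(643, -394, 81), (539, -209, 173), (531, -220, 171), (520, -223, 172), (506, -221, 175)]
135 [(538, -182, 177), (539, -210, 165), (532, -223, 162), (518, -221, 165), (506, -222, 167)]
covertip (np.float64(274.0700320856645), np.float64(135.8559162968117)) (np.float64(284.76368076440275), np.float64(126.9335558930995))
```

Depth shows that the visible finger ends sit about 20 mm above the reported TCP when shut, so my pushes were too high. I go back and repeat the push 20 mm lower.

>>> arm_command(moves=[25, 0, 0, 0, 0, 0, 255, 50, 0, 0, 0, 0, 0, 255, 64, 0, 0, 0, 0, 0, 255, 64, 0, 10, 0, 0, 0, 255, 64, 0, 25, 0, 0, 0, 255, 64, 0, 38, 0, 0, 0, 255, 64, 0, 44, 0, 0, 0, 255, 64, 0, 44, 0, 0, 0, 255])

```text
clock: 34.0
tool_pos: [0.5842, -0.1948, 0.141]
orientation: [[1.0, 0.017, -0.003], [0.017, -1.0, 0.001], [-0.003, -0.001, -1.0]]
force: [-0.3, -0.3, 0.3]
gripper_width: -0.0001
grasp_force: 0.0
```

```bash
python3 - <<'E'
from h import *
s=env.observe(); print(s['tool_pos'],s['force'])
for t,a,o in [(t,36,10) for t in(2.98,2.8,2.6,2.45,2.3,2.15,2,1.85,1.7)]+[(t,25,-10) for t in (1.5,1.3,1.1,.9,.7,.5,.3,.15,0)]:
    n=np.array([-np.cos(t),np.sin(t)]);k=np.array([-np.sin(t),-np.cos(t)]);C=76*n+a*k+[o,0]
    print(t,np.round(np.array([472.6+C[0],118+C[1]-20])))
E
```

```text
[ 0.58415746 -0.19481832  0.1410434 ] [-0.26658104 -0.25317019  0.26869883]
2.98 [552. 146.]
2.8 [542. 157.]
2.6 [529. 168.]
2.45 [518. 174.]
2.3 [506. 179.]
2.15 [494. 181.]
2 [481. 182.]
1.85 [469. 181.]
1.7 [457. 178.]
1.5 [432. 172.]
1.3 [418. 165.]
1.1 [406. 154.]
0.9 [396. 142.]
0.7 [388. 128.]
0.5 [384. 112.]
0.3 [383.  97.]
0.15 [384.  85.]
0 [387.  73.]
```

>>> arm_command(moves=[-13, 0, 0, 0, 0, 0, 255, -26, 0, 0, 0, 0, 0, 255, -33, 0, -1, 0, 0, 0, 255, -38, 0, -6, 0, 0, 0, 255, -44, 0, -13, 0, 0, 0, 255, -51, 0, -19, 0, 0, 0, 255, -58, 0, -24, 0, 0, 0, 255, -65, 0, -28, 0, 0, 0, 255])

```text
clock: 34.8
tool_pos: [0.5196, -0.1963, 0.1708]
orientation: [[1.0, 0.017, -0.0], [0.017, -1.0, -0.0], [-0.0, 0.0, -1.0]]
force: [1.6, 0.0, 0.4]
gripper_width: 0.0001
grasp_force: 0.5
```

```bash
python3 - <<'E'
from h import *
shoot('scene','s6'); cov('s6.npz'); s=env.observe(); print(s['tool_pos'],s['force'])
E
```

```text
0.426 [21, 0, 0, 0, 0, 0, 0, 0, 0, 0, 0, 0, 0, 0, 0, 0, 0]
0.438 [11, 0, 0, 0, 0, 0, 0, 0, 0, 0, 0, 0, 0, 0, 0, 0, 0]
0.462 [0, 0, 0, 5, 22, 22, 18, 12, 0, 0, 0, 0, 0, 0, 0, 0, 0]
0.474 [71, 84, 63, 35, 42, 39, 42, 45, 21, 0, 0, 0, 0, 0, 0, 0, 0]
0.486 [0, 42, 21, 26, 28, 36, 40, 42, 43, 21, 0, 0, 0, 0, 0, 0, 0]
0.498 [0, 53, 4, 10, 20, 23, 38, 37, 43, 42, 35, 0, 0, 0, 1, 3, 30]
0.51 [0, 58, 12, 0, 12, 21, 20, 36, 35, 23, 28, 30, 28, 25, 64, 54, 64]
0.522 [0, 63, 9, 0, 0, 10, 21, 22, 4, 7, 15, 15, 18, 7, 22, 13, 20]
0.534 [0, 76, 7, 0, 0, 2, 6, 2, 0, 0, 0, 0, 0, 0, 2, 2, 3]
0.546 [0, 18, 0, 0, 0, 0, 0, 0, 0, 0, 0, 0, 0, 0, 0, 0, 0]
[ 0.51837892 -0.19630842  0.17121217] [-0.89730453  0.0657095   3.26268154]
```

>>> arm_command(moves=[-8, 0, -5, 0, 0, 0, 255, -15, 0, -8, 0, 0, 0, 255, -23, 0, -10, 0, 0, 0, 255, -31, 0, -11, 0, 0, 0, 255, -39, 0, -11, 0, 0, 0, 255, -47, 0, -11, 0, 0, 0, 255, -55, 0, -10, 0, 0, 0, 255, -63, 0, -8, 0, 0, 0, 255])

```text
clock: 35.65
tool_pos: [0.4567, -0.1972, 0.1782]
orientation: [[1.0, 0.017, -0.0], [0.017, -1.0, 0.0], [-0.0, -0.0, -1.0]]
force: [0.6, 0.3, 0.1]
gripper_width: -0.0002
grasp_force: 0.3
```

```bash
python3 - <<'E'
from h import *
shoot('scene','s7'); cov('s7.npz'); s=env.observe(); print(s['tool_pos'],s['force'])
E
```

```text
0.414 [2, 0, 0, 0, 0, 0, 0, 0, 0, 0, 0, 0, 0, 0, 0, 0, 0]
0.426 [22, 0, 0, 0, 0, 1, 2, 0, 0, 0, 0, 0, 0, 0, 0, 0, 0]
0.438 [12, 0, 0, 0, 13, 37, 45, 41, 29, 23, 29, 2, 3, 2, 14, 33, 32]
0.45 [0, 0, 1, 26, 34, 38, 39, 39, 37, 25, 53, 35, 34, 34, 15, 40, 31]
0.462 [0, 0, 5, 19, 19, 25, 24, 28, 22, 40, 14, 13, 14, 17, 5, 20, 15]
0.474 [50, 56, 22, 22, 19, 22, 19, 20, 23, 58, 0, 0, 0, 0, 0, 0, 0]
0.486 [0, 53, 2, 1, 3, 9, 14, 16, 19, 47, 0, 0, 0, 0, 0, 0, 0]
0.498 [0, 71, 8, 0, 0, 0, 0, 0, 0, 5, 0, 0, 0, 0, 0, 0, 0]
0.51 [0, 90, 11, 0, 0, 0, 0, 0, 0, 0, 0, 0, 0, 0, 0, 0, 0]
0.522 [0, 91, 13, 0, 0, 0, 0, 0, 0, 0, 0, 0, 0, 0, 0, 0, 0]
0.534 [0, 104, 10, 0, 0, 0, 0, 0, 0, 0, 0, 0, 0, 0, 0, 0, 0]
0.546 [0, 21, 0, 0, 0, 0, 0, 0, 0, 0, 0, 0, 0, 0, 0, 0, 0]
[ 0.45472104 -0.19717449  0.17774401] [-1.7370981  -0.70007539 -0.00611613]
```

>>> arm_command(moves=[-9, 0, 1, 0, 0, 0, 255, -18, 0, 4, 0, 0, 0, 255, -26, 0, 8, 0, 0, 0, 255, -33, 0, 11, 0, 0, 0, 255, -40, 0, 15, 0, 0, 0, 255, -46, 0, 20, 0, 0, 0, 255, -52, 0, 26, 0, 0, 0, 255, -57, 0, 32, 0, 0, 0, 255])

```text
clock: 36.5
tool_pos: [0.3993, -0.1981, 0.1457]
orientation: [[1.0, 0.017, -0.001], [0.017, -1.0, 0.0], [-0.001, -0.0, -1.0]]
force: [-1.3, -0.2, 1.2]
gripper_width: 0.0001
grasp_force: 1.0
```

```bash
python3 - <<'E'
from h import *
shoot('scene','s8'); cov('s8.npz'); s=env.observe(); print(s['tool_pos'],s['force'])
E
```

```text
0.366 [0, 0, 0, 0, 0, 0, 0, 0, 0, 0, 0, 0, 0, 0, 0, 0, 0]
0.378 [0, 0, 0, 0, 0, 0, 0, 0, 0, 0, 0, 0, 1, 14, 29, 24, 31]
0.39 [0, 0, 0, 0, 0, 0, 11, 18, 30, 31, 22, 31, 54, 48, 49, 66, 65]
0.402 [0, 0, 0, 0, 8, 16, 53, 23, 20, 19, 15, 7, 19, 15, 18, 22, 29]
0.414 [1, 0, 13, 24, 22, 23, 22, 68, 1, 3, 0, 0, 2, 3, 1, 6, 10]
0.426 [26, 1, 17, 19, 28, 19, 23, 58, 46, 0, 0, 0, 0, 0, 0, 0, 0]
0.438 [9, 9, 20, 21, 19, 22, 23, 24, 83, 0, 0, 0, 0, 0, 0, 0, 0]
0.45 [0, 13, 21, 20, 21, 21, 18, 12, 3, 0, 0, 0, 0, 0, 0, 0, 0]
0.462 [0, 4, 19, 19, 13, 6, 0, 0, 0, 0, 0, 0, 0, 0, 0, 0, 0]
0.474 [38, 56, 15, 3, 0, 0, 0, 0, 0, 0, 0, 0, 0, 0, 0, 0, 0]
0.486 [0, 84, 10, 0, 0, 0, 0, 0, 0, 0, 0, 0, 0, 0, 0, 0, 0]
0.498 [0, 104, 12, 0, 0, 0, 0, 0, 0, 0, 0, 0, 0, 0, 0, 0, 0]
0.51 [0, 110, 11, 0, 0, 0, 0, 0, 0, 0, 0, 0, 0, 0, 0, 0, 0]
0.522 [0, 101, 10, 0, 0, 0, 0, 0, 0, 0, 0, 0, 0, 0, 0, 0, 0]
0.534 [0, 98, 14, 0, 0, 0, 0, 0, 0, 0, 0, 0, 0, 0, 0, 0, 0]
0.546 [0, 17, 0, 0, 0, 0, 0, 0, 0, 0, 0, 0, 0, 0, 0, 0, 0]
[ 0.39808271 -0.19784645  0.14488326] [-1.67605687  0.07728327 -0.85648898]
```

>>> arm_command(moves=[-4, 0, 5, 0, 0, 0, 255, -8, 0, 11, 0, 0, 0, 255, -11, 0, 18, 0, 0, 0, 255, -13, 0, 26, 0, 0, 0, 255, -15, 0, 34, 0, 0, 0, 255, -16, 0, 42, 0, 0, 0, 255, -16, 0, 49, 0, 0, 0, 255, -14, 0, 56, 0, 0, 0, 255])

```text
clock: 37.35
tool_pos: [0.3811, -0.1979, 0.0887]
orientation: [[1.0, 0.015, -0.009], [0.016, -1.0, 0.002], [-0.009, -0.003, -1.0]]
force: [-12.0, -1.6, -0.9]
gripper_width: -0.0001
grasp_force: 5.4
```

```bash
python3 - <<'E'
from h import *
shoot('scene','s9'); cov('s9.npz'); s=env.observe(); print(s['tool_pos'],s['force'])
E
```

```text
0.366 [0, 5, 10, 13, 12, 13, 47, 34, 49, 54, 60, 72, 44, 18, 29, 30, 31]
0.378 [5, 10, 24, 23, 28, 1, 16, 12, 22, 26, 44, 41, 24, 29, 26, 28, 32]
0.39 [43, 42, 38, 16, 5, 2, 15, 7, 12, 13, 18, 9, 17, 12, 24, 20, 24]
0.402 [21, 20, 24, 54, 45, 12, 0, 0, 0, 1, 3, 8, 0, 0, 15, 23, 23]
0.414 [20, 22, 24, 22, 52, 2, 0, 0, 0, 0, 0, 0, 0, 0, 5, 6, 5]
0.426 [15, 20, 21, 21, 50, 0, 0, 0, 0, 0, 0, 0, 0, 0, 0, 0, 0]
0.438 [22, 21, 19, 55, 2, 0, 0, 0, 0, 0, 0, 0, 0, 0, 0, 0, 0]
0.45 [20, 21, 19, 50, 0, 0, 0, 0, 0, 0, 0, 0, 0, 0, 0, 0, 0]
0.462 [11, 16, 54, 4, 0, 0, 0, 0, 0, 0, 0, 0, 0, 0, 0, 0, 0]
0.474 [38, 54, 43, 0, 0, 0, 0, 0, 0, 0, 0, 0, 0, 0, 0, 0, 0]
0.486 [0, 114, 8, 0, 0, 0, 0, 0, 0, 0, 0, 0, 0, 0, 0, 0, 0]
0.498 [0, 94, 16, 0, 0, 0, 0, 0, 0, 0, 0, 0, 0, 0, 0, 0, 0]
0.51 [0, 110, 15, 0, 0, 0, 0, 0, 0, 0, 0, 0, 0, 0, 0, 0, 0]
0.522 [0, 92, 15, 0, 0, 0, 0, 0, 0, 0, 0, 0, 0, 0, 0, 0, 0]
0.534 [0, 105, 7, 0, 0, 0, 0, 0, 0, 0, 0, 0, 0, 0, 0, 0, 0]
0.546 [0, 20, 0, 0, 0, 0, 0, 0, 0, 0, 0, 0, 0, 0, 0, 0, 0]
[ 0.3809587  -0.19794495  0.08784521] [-9.48637325 -2.85658012 -2.05983637]
```

The cover is at about θ ≈ 0.37. The push on the skirt is now mostly held by friction, so I back off and press the top plate down from above instead.

>>> arm_command(moves=[-6, 0, 0, 0, 0, 0, 255, -12, 0, -5, 0, 0, 0, 255, -14, 0, -30, 0, 0, 0, 255, -14, 0, -60, 0, 0, 0, 255, -4, 0, -80, 0, 0, 0, 255, 15, 0, -80, 0, 0, 0, 255, 28, 0, -75, 0, 0, 0, 255, 28, 0, -65, 0, 0, 0, 255])

```text
clock: 38.2
tool_pos: [0.4175, -0.198, 0.1555]
orientation: [[1.0, 0.019, 0.005], [0.019, -1.0, -0.001], [0.005, 0.001, -1.0]]
force: [-0.4, 0.0, -0.5]
gripper_width: 0.0003
grasp_force: 0.0
```

```bash
python3 - <<'E'
from h import *
shoot('scene','s10'); cov('s10.npz'); s=env.observe(); print(s['tool_pos'],s['force'],delta([.414,-.196,.098],1.0))
E
```

```text
0.378 [3, 0, 0, 0, 0, 0, 0, 0, 0, 0, 0, 0, 0, 0, 0, 0, 0]
0.39 [62, 61, 52, 7, 0, 0, 0, 0, 0, 0, 0, 0, 0, 0, 0, 0, 0]
0.402 [20, 21, 27, 69, 63, 12, 0, 0, 9, 13, 15, 15, 32, 49, 51, 70, 70]
0.414 [24, 18, 21, 22, 62, 0, 0, 0, 17, 30, 27, 21, 9, 14, 25, 17, 34]
0.426 [22, 18, 22, 24, 45, 0, 0, 1, 9, 7, 8, 6, 3, 12, 11, 11, 12]
0.438 [22, 19, 18, 61, 0, 0, 0, 0, 0, 0, 0, 0, 0, 0, 0, 0, 0]
0.45 [17, 21, 19, 46, 0, 0, 0, 0, 0, 0, 0, 0, 0, 0, 0, 0, 0]
0.462 [10, 18, 51, 6, 0, 0, 0, 0, 0, 0, 0, 0, 0, 0, 0, 0, 0]
0.474 [37, 50, 44, 0, 0, 0, 0, 0, 0, 0, 0, 0, 0, 0, 0, 0, 0]
0.486 [0, 105, 16, 0, 0, 0, 0, 0, 0, 0, 0, 0, 0, 0, 0, 0, 0]
0.498 [0, 99, 15, 0, 0, 0, 0, 0, 0, 0, 0, 0, 0, 0, 0, 0, 0]
0.51 [0, 107, 13, 0, 0, 0, 0, 0, 0, 0, 0, 0, 0, 0, 0, 0, 0]
0.522 [0, 96, 11, 0, 0, 0, 0, 0, 0, 0, 0, 0, 0, 0, 0, 0, 0]
0.534 [0, 100, 15, 0, 0, 0, 0, 0, 0, 0, 0, 0, 0, 0, 0, 0, 0]
0.546 [0, 16, 0, 0, 0, 0, 0, 0, 0, 0, 0, 0, 0, 0, 0, 0, 0]
[ 0.41419044 -0.19724096  0.15325553] [-0.64564969  0.57758845 -0.48132217] (array([-0.1, -1.2, 55.3]), array([-0.0009,  0.0017,  0.0012]))
```

>>> arm_command(moves=[0, 0, 6, 0, 0, 0, 255, 0, -1, 12, 0, 0, 0, 255, 0, -1, 18, 0, 0, 0, 255, -1, -1, 24, 0, 0, 0, 255, -2, -1, 30, 0, 0, 0, 255, -3, -1, 36, 0, 0, 0, 255, -3, -1, 41, 0, 0, 0, 255, -4, -1, 46, 0, 0, 0, 255])

```text
clock: 39.05
tool_pos: [0.4106, -0.197, 0.1089]
orientation: [[1.0, 0.017, 0.0], [0.017, -1.0, -0.0], [0.0, 0.0, -1.0]]
force: [-0.9, 0.2, -0.1]
gripper_width: -0.0001
grasp_force: 0.2
```

```bash
python3 - <<'E'
from h import *
shoot('scene','s11'); cov('s11.npz'); s=env.observe(); print(s['tool_pos'],s['force'])
E
```

```text
0.366 [0, 0, 0, 0, 0, 0, 0, 0, 0, 0, 0, 0, 0, 0, 0, 0, 4]
0.378 [0, 0, 0, 0, 0, 0, 0, 0, 0, 0, 0, 0, 0, 0, 0, 0, 33]
0.39 [40, 16, 4, 0, 0, 0, 0, 0, 4, 6, 27, 30, 30, 41, 9, 0, 27]
0.402 [23, 32, 59, 58, 28, 29, 27, 17, 52, 42, 47, 48, 67, 58, 61, 40, 25]
0.414 [23, 18, 25, 35, 17, 18, 18, 2, 20, 10, 15, 16, 32, 19, 27, 24, 24]
0.426 [19, 20, 51, 13, 0, 2, 0, 0, 1, 1, 1, 4, 8, 4, 1, 0, 15]
0.438 [19, 23, 68, 1, 0, 0, 0, 0, 0, 0, 0, 0, 0, 0, 0, 0, 9]
0.45 [20, 18, 67, 0, 0, 0, 0, 0, 0, 0, 0, 0, 0, 0, 0, 0, 0]
0.462 [19, 19, 61, 0, 0, 0, 0, 0, 0, 0, 0, 0, 0, 0, 0, 0, 0]
0.474 [31, 62, 47, 0, 0, 0, 0, 0, 0, 0, 0, 0, 0, 0, 0, 0, 0]
0.486 [0, 111, 12, 0, 0, 0, 0, 0, 0, 0, 0, 0, 0, 0, 0, 0, 0]
0.498 [0, 93, 20, 0, 0, 0, 0, 0, 0, 0, 0, 0, 0, 0, 0, 0, 0]
0.51 [0, 102, 8, 0, 0, 0, 0, 0, 0, 0, 0, 0, 0, 0, 0, 0, 0]
0.522 [0, 106, 11, 0, 0, 0, 0, 0, 0, 0, 0, 0, 0, 0, 0, 0, 0]
0.534 [0, 104, 6, 0, 0, 0, 0, 0, 0, 0, 0, 0, 0, 0, 0, 0, 0]
0.546 [0, 16, 0, 0, 0, 0, 0, 0, 0, 0, 0, 0, 0, 0, 0, 0, 0]
[ 0.41000632 -0.19683323  0.10835654] [ 0.25033823 -0.21919155 -0.66815167]
```

>>> arm_command(moves=[0, 0, 1, 0, 0, 0, 255, 0, 0, 2, 0, 0, 0, 255, 0, 0, 3, 0, 0, 0, 255, 0, 0, 4, 0, 0, 0, 255, 0, 0, 5, 0, 0, 0, 255, 0, 0, 6, 0, 0, 0, 255, 0, 0, 6, 0, 0, 0, 255, 0, 0, 6, 0, 0, 0, 255])

```text
clock: 39.9
tool_pos: [0.4106, -0.197, 0.1033]
orientation: [[1.0, 0.017, 0.0], [0.017, -1.0, -0.0], [0.0, 0.0, -1.0]]
force: [0.3, 0.4, 0.2]
gripper_width: -0.0001
grasp_force: 0.0
```

>>> arm_command(moves=[0, 0, 0.5, 0, 0, 0, 255, 0, 0, 1, 0, 0, 0, 255, 0, 0, 1.5, 0, 0, 0, 255, 0, 0, 2, 0, 0, 0, 255, 0, 0, 2.5, 0, 0, 0, 255, 0, 0, 3, 0, 0, 0, 255, 0, 0, 3, 0, 0, 0, 255, 0, 0, 3, 0, 0, 0, 255])

```text
clock: 40.7
tool_pos: [0.4106, -0.197, 0.1003]
orientation: [[1.0, 0.017, 0.0], [0.017, -1.0, -0.0], [0.0, 0.0, -1.0]]
force: [1.0, -0.4, 0.3]
gripper_width: 0.0001
grasp_force: 0.0
```

```bash
cat >> h.py <<'E'
def ang(f):
    S=cloud('scene',np.load(f)['d'])[60:215,250:360].reshape(-1,3)
    C=S[(S[:,0]>.425)&(S[:,0]<.468)&(abs(S[:,1]+.196)<.022)&(S[:,2]>.108)&(S[:,2]<.16)]
    a=np.polyfit(C[:,0],C[:,2],1); print(f,'n',len(C),'theta',-np.arctan(a[0]),'z at hinge',np.polyval(a,.4726),'z at -44',np.polyval(a,.4286))
E
python3 - <<'E'
from h import *
shoot('scene','s12'); ang('s10.npz');ang('s11.npz');ang('s12.npz'); s=env.observe(); print(s['tool_pos'],s['force'])
E
```

```text
s10.npz n 121 theta 0.37937515933131494 z at hinge 0.12361824114944986 z at -44 0.14116052988289263
s11.npz n 151 theta 0.1362073667042229 z at hinge 0.1231942653013407 z at -44 0.1292247289285187
s12.npz n 167 theta 0.017831791991041873 z at hinge 0.12291905447324993 z at -44 0.12370373649179983
[ 0.41062424 -0.19697051  0.10033334] [-0.67060684  0.29765412 -0.01906106]
```

>>> arm_command(moves=[0, 0, 0.3, 0, 0, 0, 255, 0, 0, 0.6, 0, 0, 0, 255, 0, 0, 0.9, 0, 0, 0, 255, 0, 0, 1.2, 0, 0, 0, 255, 0, 0, 1.2, 0, 0, 0, 255, 0, 0, 1.2, 0, 0, 0, 255, 0, 0, 1.2, 0, 0, 0, 255, 0, 0, 1.2, 0, 0, 0, 255])

```text
clock: 41.55
tool_pos: [0.4105, -0.197, 0.0991]
orientation: [[1.0, 0.017, 0.0], [0.017, -1.0, 0.0], [0.0, -0.0, -1.0]]
force: [-0.6, 0.0, 0.5]
gripper_width: -0.0002
grasp_force: 0.0
```

>>> arm_command(moves=[0, 0, 0.3, 0, 0, 0, 255, 0, 0, 0.6, 0, 0, 0, 255, 0, 0, 0.9, 0, 0, 0, 255, 0, 0, 1.2, 0, 0, 0, 255, 0, 0, 1.2, 0, 0, 0, 255, 0, 0, 1.2, 0, 0, 0, 255, 0, 0, 1.2, 0, 0, 0, 255, 0, 0, 1.2, 0, 0, 0, 255])

```text
clock: 42.35
tool_pos: [0.4105, -0.197, 0.0984]
orientation: [[1.0, 0.017, 0.0], [0.017, -1.0, -0.0], [0.0, 0.0, -1.0]]
force: [-1.7, 0.8, 8.6]
gripper_width: 0.0001
grasp_force: 3.7
```

>>> arm_command(moves=[0, 0, -1, 0, 0, 0, 255, 0, 0, -10, 0, 0, 0, 255, 0, 0, -30, 0, 0, 0, 255, 0, 0, -60, 0, 0, 0, 255, -10, 0, -100, 0, 0, 0, 255, -20, 0, -140, 0, 0, 0, 255, -20, 0, -160, 0, 0, 0, 255, -20, 0, -160, 0, 0, 0, 255])

```text
clock: 43.15
tool_pos: [0.3922, -0.1983, 0.2612]
orientation: [[1.0, 0.017, 0.007], [0.017, -1.0, -0.003], [0.007, 0.003, -1.0]]
force: [0.7, -0.6, 0.1]
gripper_width: -0.0004
grasp_force: 0.0
```

```bash
python3 - <<'E'
from h import *
im,d=shoot('scene','s13'); ang('s13.npz'); cov('s13.npz'); save('s13',im,(180,60,370,320),2.3); print(env.observe()['force'])
S=cloud('scene',d)[60:215,250:360].reshape(-1,3)
C=S[(S[:,0]>.395)&(S[:,0]<.468)&(abs(S[:,1]+.196)<.022)&(S[:,2]>.108)&(S[:,2]<.16)]; a=np.polyfit(C[:,0],C[:,2],1); print('theta wide',-np.arctan(a[0]))
E
```

```text
s13.npz n 167 theta 0.014741508272996891 z at hinge 0.12243068851078151 z at -44 0.12307936186365633
0.378 [0, 0, 0, 0, 0, 0, 0, 0, 0, 0, 0, 0, 0, 0, 0, 0, 0]
0.39 [6, 0, 0, 0, 0, 0, 0, 0, 0, 0, 0, 0, 0, 0, 0, 0, 0]
0.402 [41, 50, 72, 0, 0, 0, 0, 0, 0, 0, 0, 0, 0, 0, 0, 0, 0]
0.414 [19, 22, 66, 0, 0, 0, 0, 0, 0, 0, 0, 0, 0, 0, 0, 0, 0]
0.426 [19, 17, 69, 0, 0, 0, 0, 0, 0, 0, 0, 0, 0, 0, 0, 0, 0]
0.438 [19, 20, 68, 0, 0, 0, 0, 0, 0, 0, 0, 0, 0, 0, 0, 0, 0]
0.45 [18, 22, 67, 0, 0, 0, 0, 0, 0, 0, 0, 0, 0, 0, 0, 0, 0]
0.462 [21, 18, 60, 0, 0, 0, 0, 0, 0, 0, 0, 0, 0, 0, 0, 0, 0]
0.474 [38, 58, 55, 0, 0, 0, 0, 0, 0, 0, 0, 0, 0, 0, 0, 0, 0]
0.486 [0, 106, 12, 0, 0, 0, 0, 0, 0, 0, 0, 0, 0, 0, 0, 0, 0]
0.498 [0, 106, 10, 0, 0, 0, 0, 0, 0, 0, 0, 0, 0, 0, 0, 0, 0]
0.51 [0, 97, 17, 0, 0, 0, 0, 0, 0, 0, 0, 0, 0, 0, 0, 0, 0]
0.522 [0, 103, 12, 0, 0, 0, 0, 0, 0, 0, 0, 0, 0, 0, 0, 0, 0]
0.534 [0, 95, 15, 0, 0, 0, 0, 0, 0, 0, 0, 0, 0, 0, 0, 0, 0]
0.546 [0, 19, 0, 0, 0, 0, 0, 0, 0, 0, 0, 0, 0, 0, 0, 0, 0]
[ 0.00516461  0.27217361 -1.27299419]
theta wide -0.0623427414343604
```

View pics/s13.png

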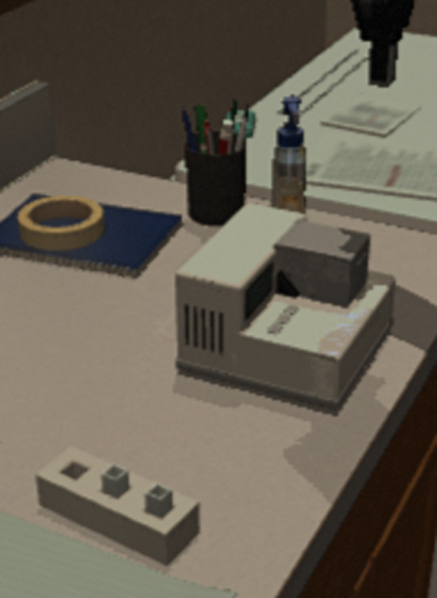

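The cover is shut level over the well at (320,265), the blanks stand in the rack at (115,478) and (158,500), and the gripper is clear. I hand in the job.

```bash
python3 -c "
from workcell import env
print(env.finish_job())"
```

```text
the job is handed in; nothing more can be done
None
```

The job is handed in at about 43 s. The capped cuvette clicked past the ball and stands on the stop (about 7 N at most in the force readings), the light cover is shut level over it, and both plain cuvettes still stand in the rack; no verdict came back.

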